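# Clear the tangram tray and load the triangles all facing one way

### The arm

A 6-joint arm with a two-finger parallel gripper is mounted at the origin on the work surface. World frame = base frame: x ahead of the robot, y to its left, z up, the work surface at z = 0. Lengths are in m, angles in degrees, forces in N, time in s.
With the tool pointing down it reaches from about 0.25 to 0.725 m from the base axis. Payload 9.7 kg.
Tool frame: the origin (TCP) lies on the centre line of the jaws, within the pads' length; the fingertips stand tip_extent ahead of it and the grasp point (between the pads) lies 3 mm ahead of it (tip_extent is the distance from the TCP to the fingertips, in m); z points along the fingers, y is the line along which they close (so a half turn about z gives the same grasp; the last joint's range is limited). The gripper opens to 85 mm and grips with 20 to 120 N. Pads are 22 mm wide; open, the fingers measure 114 mm over their backs; the gripper's body (76 mm by 85 mm) begins 54 mm behind the grasp point. The pads swing forward as they close: fully open they stand 13 mm farther back than shut.
Start: joints at [63.14, 4.979, 10.078, 95.1, 0, 90], TCP at [0.248, 0.491, 0.219] pointing down, gripper open.
Joint ranges: [-179.16, 179.16], [-48.56, 103.87], [-65.8, 70.77], [-126.05, 130.52], [-82.76, 87.17], [-180, 180]. Speed limits (degrees/s): [127.2, 127.2, 147.25, 180, 180, 180].

### API

Orientations are given as [roll, pitch, yaw] about the fixed x, y, z axes, in that order (R = Rz(yaw) Ry(pitch) Rx(roll)).
In Python, from workcell import * gives the robot as it stands.
- The arm moves only by the tool servo_tool, never from a script. Its argument "rows" is a list of rows, each an object with "offset": the shift along the tool's x, y, z as a fraction of full scale, a list of three; "yaw": the turn about the tool's z as a fraction of full scale; "claw": the closure, from 0 (fully open) to 1 (shut). A call has 1 to 12 rows; each row is the pose to reach, as a shift and turn from the pose commanded when the call began, along the tool's axes at that moment, turning the shorter way round; what a row does not reach only later rows make up. Full scale, the value 1, is 0.1 m for a shift and pi rad for a turn. A row lasts 1/8 s, in which the tool goes at most 62.5 mm and 10.7 degrees, less where a joint would pass 70% of its speed; a pose out of reach is approached as far as the arm can. A call with a number of a shift or a turn outside -1 to 1 is refused whole. A call with a gripper value outside its range is refused whole. The fingers move at their own pace and stop on an object; "squeeze" is the grip in N (left out, the last holds). Time passes only in rows, so rows that repeat a pose let the fingers close. It gives the time, the measured TCP pose, the force, the opening and the grip force at its end, in the units of the state.
- get_obs(): the state, without advancing time (a new reading comes with each control period).
- camera(name): name is "scene" or "top" or "wrist"; returns (picture, depth): 480x640x3 uint8, red, green, blue; 480x640 float32, m along the optical axis (not along the pixel's ray), 0 where there is no reading.
- camera_info(name): a dict with "fx", "fy", "cx", "cy" (pixels), "dist" ([k1, k2, p1, p2, k3] as OpenCV has them; the pictures are not rectified), "cam_to_world" (4x4, takes a point from camera to world coordinates); the wrist camera has in their place "hand_eye" (4x4, takes a point from camera to tool coordinates, whose origin is the TCP and whose axes are the flange's). Camera axes: x right, y up, looking along -z (the intrinsics and any distortion apply to the point x, -y, -z); pixel columns grow to the right and rows downward; lengths in m; the calibration is good to about 2 mm. A picture is of the moment at which its call begins: read the wrist's pose just before it. camera_info takes no time and is no camera call.
- job_done(): hands the job in; it is judged then, once.
The state is a dict: "time": time; "q": joint angles; "qd": joint speeds; "joint_efforts": joint torques, N m; "ee_pos": TCP position; "tcp_rot": TCP orientation; "wrist_force": force on the tool from outside, world axes, zero at the start; "torque": the same for the moment, N m; "opening": finger opening in m; "grasp_force": force on a finger pad.
Only numpy, scipy, OpenCV 4.12 (cv2) and the standard library are available. Lean on these libraries where they do the work, as an engineer would, in place of code of your own. Each camera call takes 0.05 s, during which the arm holds its last target. There are 200 camera calls.

### The job

Tidy the desk mat: first clear every scrap (eraser stubs, cork, wood offcuts), from the tray and from the mat, into the round blue dish, before any triangle goes into the tray. Then put every coloured tangram triangle away in the tray, one to a bay, lying flat on the bay's floor with its grip rib up and its right-angled corner pointing to the tray's orange end; tip over any that stand on edge so that the rib comes out on top. Leave the tape, the binder clip, the sharpener and the black pieces where they are, and keep the dish upright.

Things in the scene. Friction and masses are not known exactly. Their poses are not given: they have to be found in the camera images.
- tri_red: red plastic right-angled triangle plate, legs 50, long edge 71, 12 mm thick, 30 g. On its top face a grip rib 30 long (along the long edge), 10 wide, rising 16 mm. Origin: on the flat underside below the rib's centre; z out of the rib face; x along the rib; nose (right-angled corner) at y +23.6, long edge at y -11.8 mm. May be absent. Starts flat, rib up.
- tri_red_nose (a point): the right-angled corner of tri_red, at its underside. Centred in a bay the right way round, origin is 5.9 mm to the -y side of the bay's centre, this corner 17.7 mm to the +y side, axes parallel to the tray's.
- tri_yellow: yellow plastic right-angled triangle plate, legs 50, long edge 71, 12 mm thick, 30 g. On its top face a grip rib 30 long (along the long edge), 10 wide, rising 16 mm. Origin: on the flat underside below the rib's centre; z out of the rib face; x along the rib; nose (right-angled corner) at y +23.6, long edge at y -11.8 mm. May be absent. Starts flat, rib up.
- tri_yellow_nose (a point): the right-angled corner of tri_yellow, at its underside. Centred in a bay the right way round, origin is 5.9 mm to the -y side of the bay's centre, this corner 17.7 mm to the +y side, axes parallel to the tray's.
- tri_green: green plastic right-angled triangle plate, legs 50, long edge 71, 12 mm thick, 30 g. On its top face a grip rib 30 long (along the long edge), 10 wide, rising 16 mm. Origin: on the flat underside below the rib's centre; z out of the rib face; x along the rib; nose (right-angled corner) at y +23.6, long edge at y -11.8 mm. May be absent. Starts flat, rib up.
- tri_green_nose (a point): the right-angled corner of tri_green, at its underside. Centred in a bay the right way round, origin is 5.9 mm to the -y side of the bay's centre, this corner 17.7 mm to the +y side, axes parallel to the tray's.
- tri_blue: blue plastic right-angled triangle plate, legs 50, long edge 71, 12 mm thick, 30 g. On its top face a grip rib 30 long (along the long edge), 10 wide, rising 16 mm. Origin: on the flat underside below the rib's centre; z out of the rib face; x along the rib; nose (right-angled corner) at y +23.6, long edge at y -11.8 mm. May be absent. Starts flat, rib up.
- tri_blue_nose (a point): the right-angled corner of tri_blue, at its underside. Centred in a bay the right way round, origin is 5.9 mm to the -y side of the bay's centre, this corner 17.7 mm to the +y side, axes parallel to the tray's.
- tri_orange: orange plastic right-angled triangle plate, legs 50, long edge 71, 12 mm thick, 30 g. On its top face a grip rib 30 long (along the long edge), 10 wide, rising 16 mm. Origin: on the flat underside below the rib's centre; z out of the rib face; x along the rib; nose (right-angled corner) at y +23.6, long edge at y -11.8 mm. May be absent. Starts standing on its long edge, nose up.
- tri_orange_nose (a point): the right-angled corner of tri_orange, at its underside. While it stands, rib away from the robot, this corner is 35 mm over the mat; a push on the rib face close to this corner (in its top 8 mm) tips it onto its underside, a lower one only slides it.
- tri_grey: grey plastic right-angled triangle plate, legs 50, long edge 71, 12 mm thick, 30 g. On its top face a grip rib 30 long (along the long edge), 10 wide, rising 16 mm. Origin: on the flat underside below the rib's centre; z out of the rib face; x along the rib; nose (right-angled corner) at y +23.6, long edge at y -11.8 mm. May be absent. Starts standing on its long edge, nose up.
- tri_grey_nose (a point): the right-angled corner of tri_grey, at its underside. While it stands, rib away from the robot, this corner is 35 mm over the mat; a push on the rib face close to this corner (in its top 8 mm) tips it onto its underside, a lower one only slides it.
- tray: fixed white tray on the 4 mm thick fixed bamboo mat (top at z = 4 mm), 88 (x) by 244 mm (y); a 14 mm orange strip marks its +y end. Origin: centre of underside, without strip. Five bays, centres at y = -96, -48, 0, 48, 96 mm, each 80 (x) by 44 mm (y), floor 3 mm over the underside, walls 4 thick, tops 11 mm over the underside. A triangle fits with its long edge along x.
- scrap_eraser: scrap: white eraser stub with a blue band, block 26 (x) by 22 (y) by 24 mm (z). Origin: centre of its underside. 15 g. Starts in a bay of the tray. May be absent.
- scrap_cork: scrap: cork stub, upright cylinder of 24 mm diameter, 24 mm high. Origin: centre of its underside. 15 g. Starts in a bay of the tray. May be absent.
- scrap_wood: scrap: brown wood offcut, block 26 (x) by 22 (y) by 24 mm (z), one upright edge cut off. Origin: centre of its underside. 15 g. Starts in a bay of the tray. May be absent.
- scrap_eraser2: scrap: white eraser stub with a blue band, block 26 (x) by 22 (y) by 24 mm (z). Origin: centre of its underside. 15 g. Starts on the mat beside the tray. May be absent.
- scrap_wood2: scrap: brown wood offcut, block 26 (x) by 22 (y) by 24 mm (z), one upright edge cut off. Origin: centre of its underside. 15 g. Starts on the mat beside the tray. May be absent.
- dish: round blue ceramic dish for the scraps, loose, 0.5 kg, outer diameter 120 mm at the foot and 140 mm at the rim, 28 mm high, inner floor 5 mm above the underside, about 55 mm in radius. Origin: centre of its underside.
- tape: bystander, to be left alone: ring of clear adhesive tape, 90 mm across, 22 mm high. Origin: centre of its underside.
- clip: bystander, to be left alone: steel binder clip, 41 mm wide. Origin: centre of its underside.
- square: bystander, to be left alone: square black tangram piece 50 mm wide, 12 mm thick. Origin: centre of its underside.
- rhomboid: bystander, to be left alone: slanted black tangram piece 70 mm long, 12 mm thick. Origin: centre of its underside.
- sharpener: bystander, to be left alone: metal pencil sharpener 36 by 24 by 18 mm. Origin: centre of its underside.
Not all that is in view belongs to the job. Leave any green look-alike of the scrap_cork alone.

How it is judged (in metres and radians):
On the way:
1. all scraps lie in the dish while no triangle is in the tray yet (horizontal distance between each of scrap_eraser, scrap_cork, scrap_wood, scrap_eraser2, scrap_wood2 and dish below 0.062 m and z of each of scrap_eraser, scrap_cork, scrap_wood, scrap_eraser2, scrap_wood2 in the frame of dish below 0.045 m and contact force between each of scrap_eraser, scrap_cork, scrap_wood, scrap_eraser2, scrap_wood2 and the fingers below 0.05 N and not (x of tri_red in the frame of tray between -0.04 and 0.04 m and y of tri_red in the frame of tray between -0.12 and 0.12 m and z of tri_red in the frame of tray below 0.035 m) and not (x of tri_yellow in the frame of tray between -0.04 and 0.04 m and y of tri_yellow in the frame of tray between -0.12 and 0.12 m and z of tri_yellow in the frame of tray below 0.035 m) and not (x of tri_green in the frame of tray between -0.04 and 0.04 m and y of tri_green in the frame of tray between -0.12 and 0.12 m and z of tri_green in the frame of tray below 0.035 m) and not (x of tri_blue in the frame of tray between -0.04 and 0.04 m and y of tri_blue in the frame of tray between -0.12 and 0.12 m and z of tri_blue in the frame of tray below 0.035 m) and not (x of tri_orange in the frame of tray between -0.04 and 0.04 m and y of tri_orange in the frame of tray between -0.12 and 0.12 m and z of tri_orange in the frame of tray below 0.035 m) and not (x of tri_grey in the frame of tray between -0.04 and 0.04 m and y of tri_grey in the frame of tray between -0.12 and 0.12 m and z of tri_grey in the frame of tray below 0.035 m)), for 0.2 s.
At the end, for the whole second after the job is handed in: every triangle lies flat (0.12 rad), rib up, at rest on a bay floor, its axes along the tray's, origin (9 mm) and nose (12 mm) where a centred piece with nose to the orange end has them; every scrap lies in the dish (origin within 62 mm of its axis, under 45 mm above its underside) (angle between each of tri_red, tri_yellow, tri_green, tri_blue, tri_orange, tri_grey's own z axis and vertical below 0.12 rad and z of each of tri_red, tri_yellow, tri_green, tri_blue, tri_orange, tri_grey in the frame of tray below 0.007 m and linear speed of each of tri_red, tri_yellow, tri_green, tri_blue, tri_orange, tri_grey below 0.02 m/s and x of tri_red in the frame of tray between -0.01 and 0.01 m and angle between the x axis of each of tri_red, tri_yellow, tri_green, tri_blue, tri_orange, tri_grey and the x axis of tray, either way round below 0.25 rad and ((y of tri_red in the frame of tray between -0.1109 and -0.0929 m and y of tri_red_nose in the frame of tray between -0.0903 and -0.0663 m) or (y of tri_red in the frame of tray between -0.0629 and -0.0449 m and y of tri_red_nose in the frame of tray between -0.0423 and -0.0183 m) or (y of tri_red in the frame of tray between -0.0149 and 0.0031 m and y of tri_red_nose in the frame of tray between 0.0057 and 0.0297 m) or (y of tri_red in the frame of tray between 0.0331 and 0.0511 m and y of tri_red_nose in the frame of tray between 0.0537 and 0.0777 m) or (y of tri_red in the frame of tray between 0.0811 and 0.0991 m and y of tri_red_nose in the frame of tray between 0.1017 and 0.1257 m)) and x of tri_yellow in the frame of tray between -0.01 and 0.01 m and ((y of tri_yellow in the frame of tray between -0.1109 and -0.0929 m and y of tri_yellow_nose in the frame of tray between -0.0903 and -0.0663 m) or (y of tri_yellow in the frame of tray between -0.0629 and -0.0449 m and y of tri_yellow_nose in the frame of tray between -0.0423 and -0.0183 m) or (y of tri_yellow in the frame of tray between -0.0149 and 0.0031 m and y of tri_yellow_nose in the frame of tray between 0.0057 and 0.0297 m) or (y of tri_yellow in the frame of tray between 0.0331 and 0.0511 m and y of tri_yellow_nose in the frame of tray between 0.0537 and 0.0777 m) or (y of tri_yellow in the frame of tray between 0.0811 and 0.0991 m and y of tri_yellow_nose in the frame of tray between 0.1017 and 0.1257 m)) and x of tri_green in the frame of tray between -0.01 and 0.01 m and ((y of tri_green in the frame of tray between -0.1109 and -0.0929 m and y of tri_green_nose in the frame of tray between -0.0903 and -0.0663 m) or (y of tri_green in the frame of tray between -0.0629 and -0.0449 m and y of tri_green_nose in the frame of tray between -0.0423 and -0.0183 m) or (y of tri_green in the frame of tray between -0.0149 and 0.0031 m and y of tri_green_nose in the frame of tray between 0.0057 and 0.0297 m) or (y of tri_green in the frame of tray between 0.0331 and 0.0511 m and y of tri_green_nose in the frame of tray between 0.0537 and 0.0777 m) or (y of tri_green in the frame of tray between 0.0811 and 0.0991 m and y of tri_green_nose in the frame of tray between 0.1017 and 0.1257 m)) and x of tri_blue in the frame of tray between -0.01 and 0.01 m and ((y of tri_blue in the frame of tray between -0.1109 and -0.0929 m and y of tri_blue_nose in the frame of tray between -0.0903 and -0.0663 m) or (y of tri_blue in the frame of tray between -0.0629 and -0.0449 m and y of tri_blue_nose in the frame of tray between -0.0423 and -0.0183 m) or (y of tri_blue in the frame of tray between -0.0149 and 0.0031 m and y of tri_blue_nose in the frame of tray between 0.0057 and 0.0297 m) or (y of tri_blue in the frame of tray between 0.0331 and 0.0511 m and y of tri_blue_nose in the frame of tray between 0.0537 and 0.0777 m) or (y of tri_blue in the frame of tray between 0.0811 and 0.0991 m and y of tri_blue_nose in the frame of tray between 0.1017 and 0.1257 m)) and x of tri_orange in the frame of tray between -0.01 and 0.01 m and ((y of tri_orange in the frame of tray between -0.1109 and -0.0929 m and y of tri_orange_nose in the frame of tray between -0.0903 and -0.0663 m) or (y of tri_orange in the frame of tray between -0.0629 and -0.0449 m and y of tri_orange_nose in the frame of tray between -0.0423 and -0.0183 m) or (y of tri_orange in the frame of tray between -0.0149 and 0.0031 m and y of tri_orange_nose in the frame of tray between 0.0057 and 0.0297 m) or (y of tri_orange in the frame of tray between 0.0331 and 0.0511 m and y of tri_orange_nose in the frame of tray between 0.0537 and 0.0777 m) or (y of tri_orange in the frame of tray between 0.0811 and 0.0991 m and y of tri_orange_nose in the frame of tray between 0.1017 and 0.1257 m)) and x of tri_grey in the frame of tray between -0.01 and 0.01 m and ((y of tri_grey in the frame of tray between -0.1109 and -0.0929 m and y of tri_grey_nose in the frame of tray between -0.0903 and -0.0663 m) or (y of tri_grey in the frame of tray between -0.0629 and -0.0449 m and y of tri_grey_nose in the frame of tray between -0.0423 and -0.0183 m) or (y of tri_grey in the frame of tray between -0.0149 and 0.0031 m and y of tri_grey_nose in the frame of tray between 0.0057 and 0.0297 m) or (y of tri_grey in the frame of tray between 0.0331 and 0.0511 m and y of tri_grey_nose in the frame of tray between 0.0537 and 0.0777 m) or (y of tri_grey in the frame of tray between 0.0811 and 0.0991 m and y of tri_grey_nose in the frame of tray between 0.1017 and 0.1257 m)) and horizontal distance between each of scrap_eraser, scrap_cork, scrap_wood, scrap_eraser2, scrap_wood2 and dish below 0.062 m and z of each of scrap_eraser, scrap_cork, scrap_wood, scrap_eraser2, scrap_wood2 in the frame of dish below 0.045 m and contact force between each of scrap_eraser, scrap_cork, scrap_wood, scrap_eraser2, scrap_wood2 and the fingers below 0.05 N); the robot touches nothing.
It fails at once if a bystander is shifted by more than 40 mm (distance of any of tape, clip, square, rhomboid, sharpener from where it was at the start of the episode above 0.04 m).
It fails at once if the dish is tipped (angle between dish's own z axis and vertical above 0.5 rad).
Of tri_red, tri_yellow, tri_green, tri_blue, tri_orange, tri_grey only 3 to 5 are there at a start; the rules pass over those that are not, and their reading is None.
Of scrap_eraser, scrap_cork, scrap_wood, scrap_eraser2, scrap_wood2 only 2 to 4 are there at a start; the rules pass over those that are not, and their reading is None.
At some moment in a run one of tri_red, tri_yellow, tri_green, tri_blue, scrap_eraser, scrap_cork, scrap_wood, scrap_eraser2, scrap_wood2 may be knocked a few centimetres aside while the robot is not near it.
It also fails if it takes over 210 s, if anything falls off the work surface, if the arm or the gripper's body presses on something with over 40 N, if the wrist force passes 120 N, or if a joint passes its speed limit or range.

## Working session

There is one attempt and no reset: what is moved stays moved. The work goes in short steps, Python scripts to look and compute and a tool call to move; the robot and the scene stay as the last step left them, time stands still between calls to the robot, and variables do not carry over. Pictures are saved under pics/ and viewed, at most 14 in all, crops included, and the job is handed in when it is done.

Besides the shell and the picture viewer there is one more tool, called after "Emit:" in YAML: its name, and indented under it one key for each argument. servo_tool: Moves the arm, as the interface text tells. Its arguments: {"type":"object","properties":{"rows":{"type":"array"},"squeeze":{"type":"number"}},"required":["rows"]}

```bash
ls; mkdir -p pics
python3 - <<'E'
from workcell import *
import cv2,numpy as np
o=get_obs();print({k:np.round(v,4) for k,v in o.items()})
for n in("top","scene"):
    p,d=camera(n);cv2.imwrite(f'pics/{n}0.png',p[...,::-1]);np.savez(f'{n}0.npz',p=p,d=d)
    print(n,camera_info(n))
print(camera_info("wrist"))
E
```

```text
pics
{'time': np.float64(0.0), 'q': array([6.31404e+01, 5.01160e+00, 1.00353e+01, 9.50981e+01, 1.40000e-03,
       8.99992e+01]), 'qd': array([ 0.1015,  0.0361,  0.0424, -0.0044,  0.1068,  0.0308]), 'joint_efforts': array([ 3.00000e-04, -5.20390e+01,  4.64803e+01,  1.62000e-02,
        0.00000e+00, -0.00000e+00]), 'ee_pos': array([0.2484, 0.4905, 0.2179]), 'tcp_rot': array([-1.799256e+02, -1.400000e-03,  1.531412e+02]), 'wrist_force': array([ 0.1829, -0.423 , -0.4694]), 'torque': array([0.0209, 0.0144, 0.0015]), 'grasp_force': np.float64(0.0), 'opening': np.float64(0.0852)}
top {'fx': 466.8735026798721, 'fy': 466.8735026798721, 'cx': 313.7292990466927, 'cy': 243.30941820945168, 'dist': array([-0.10492417,  0.        ,  0.        ,  0.        ,  0.        ]), 'cam_to_world': array([[-0.0139528 ,  0.99175364, -0.12739719,  0.47576753],
       [-0.99956605, -0.01714012, -0.02395681, -0.0212659 ],
       [-0.02594285,  0.12700764,  0.99156242,  0.9028508 ],
       [ 0.        ,  0.        ,  0.        ,  1.        ]])}
scene {'fx': 464.7176703856611, 'fy': 464.7176703856611, 'cx': 317.50
[... 217 characters left out ...]
0771107,  0.15943354,  0.15626962],
       [-0.00667693,  0.80906093,  0.58768685,  0.61758095],
       [ 0.        ,  0.        ,  0.        ,  1.        ]])}
{'fx': 426.16255803569015, 'fy': 426.16255803569015, 'cx': 314.12885210885895, 'cy': 238.76600151403832, 'dist': array([-0.00046097,  0.        ,  0.        ,  0.        ,  0.        ]), 'hand_eye': array([[ 1.24615573e-04,  9.51824308e-01,  3.06643884e-01,
         7.82995518e-02],
       [ 9.99999936e-01, -1.58314184e-05, -3.57244484e-04,
         1.58274476e-03],
       [-3.35179376e-04,  3.06643909e-01, -9.51824249e-01,
        -1.55456511e-01],
       [ 0.00000000e+00,  0.00000000e+00,  0.00000000e+00,
         1.00000000e+00]])}
```

View pics/top0.png

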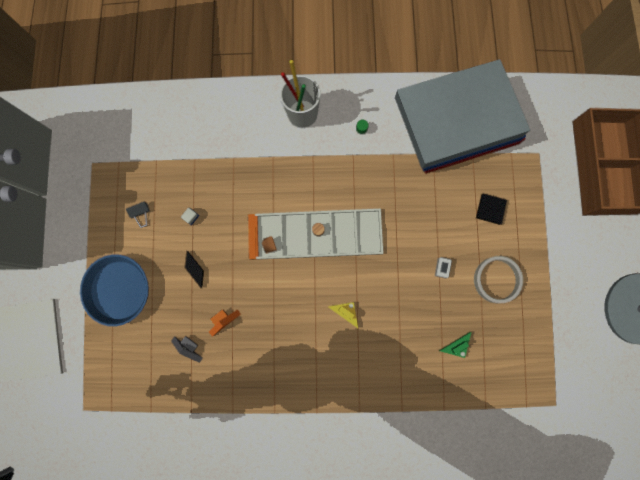

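View pics/scene0.png

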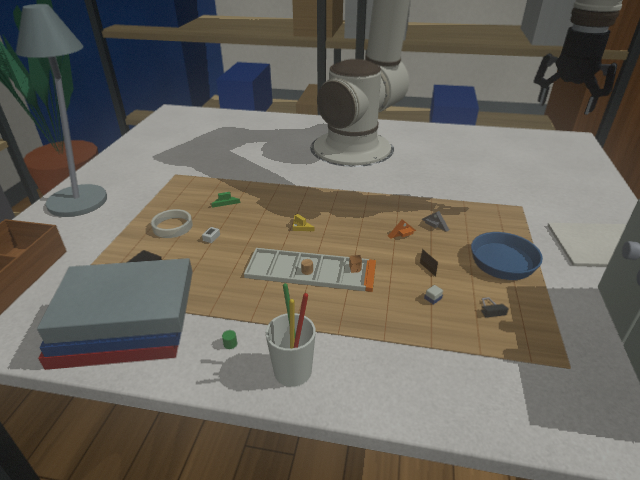

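```bash
cat > h.py <<'E'
from workcell import *
import cv2,numpy as np
from scipy.spatial.transform import Rotation as R
def c2w(n,o=None):
    i=camera_info(n)
    if n!='wrist': return i,np.array(i['cam_to_world'])
    T=np.eye(4);T[:3,:3]=R.from_euler('xyz',o['tcp_rot'],degrees=True).as_matrix();T[:3,3]=o['ee_pos']
    return i,T@np.array(i['hand_eye'])
def rays(n,px,o=None):
    i,T=c2w(n,o);K=np.array([[i['fx'],0,i['cx']],[0,i['fy'],i['cy']],[0,0,1]])
    u=cv2.undistortPoints(np.array(px,float).reshape(-1,1,2),K,np.array(i['dist'])).reshape(-1,2)
    return T[:3,3],np.c_[u[:,0],-u[:,1],-np.ones(len(u))]@T[:3,:3].T
def plane(n,px,z,o=None):
    c,d=rays(n,px,o);return c+d*((z-c[2])/d[:,2])[:,None]
def cloud(n,d,o=None):
    v,u=np.mgrid[:480,:640];c,r=rays(n,np.c_[u.ravel(),v.ravel()],o)
    return (c+r*d.reshape(-1,1)).reshape(480,640,3)
E
python3 - <<'E'
from h import *
a=np.load('top0.npz');p,d=a['p'],a['d'];P=cloud('top',d)
hsv=cv2.cvtColor(p,cv2.COLOR_RGB2HSV)
print('mat z',np.median(P[370:400,250:400,2]),np.median(P[300:340,380:430,2]))
# heights map components on mat
m=((P[...,2]>0.0095)&(P[...,2]<0.08)).astype(np.uint8);m[:155]=0;m[405:]=0;m[:,:85]=0;m[:,550:]=0
n,l,s,c=cv2.connectedComponentsWithStats(m)
for k in range(1,n):
    if s[k,4]<30: continue
    q=l==k
    print(np.round(c[k]),s[k,4],'rgb',np.median(p[q],0),'xyz',np.round(P[q].mean(0),3),'ztop',np.round(np.percentile(P[q][:,2],95),3), 'rect',[np.round(v,3) for v in cv2.minAreaRect((P[q][:,:2]*1000).astype(np.float32))])
def crop(x,y,r=24): return cv2.resize(p[y-r:y+r,x-r:x+r,::-1],(260,260),interpolation=cv2.INTER_CUBIC)
cv2.imwrite('pics/crop0.png',np.vstack([np.hstack([crop(190,216),crop(444,267),crop(195,269)]),np.hstack([crop(224,320),crop(187,349),crop(294,238,30)])]))
E
```

```text
mat z 0.0028104784040466346 0.0029542304628028537
[445. 162.] 410 rgb [43.  26.  44.5] xyz [ 0.738 -0.252  0.045] ztop 0.077 rect [array([ 740.882, -263.978]), array([ 26.058, 138.447]), np.float64(6.637)]
[492. 208.] 657 rgb [19. 19. 20.] xyz [ 0.652 -0.348  0.015] ztop 0.018 rect [array([ 652.745, -348.415]), array([51.973, 50.273]), np.float64(73.751)]
[137. 209.] 219 rgb [59. 63. 62.] xyz [0.665 0.35  0.017] ztop 0.021 rect [array([664.934, 351.498]), array([21.306, 42.741]), np.float64(20.378)]
[189. 216.] 179 rgb [165. 164. 150.] xyz [0.647 0.241 0.025] ztop 0.029 rect [array([647.875, 242.879]), array([22.828, 26.347]), np.float64(52.491)]
[304. 234.] 1486 rgb [165.5 157.5 143. ] xyz [0.609 0.02  0.014] ztop 0.017 rect [array([609.266,  -1.37 ]), array([ 88.805, 258.673]), np.float64(1.428)]
[318. 229.] 133 rgb [160. 123.  84.] xyz [ 0.615 -0.008  0.029] ztop 0.032 rect [array([615.558,  -7.465]), array([21.308, 22.442]), np.float64(89.086)]
[268. 245.] 181 rgb [118.  82.  51.] xyz [0.587 0.086 0.028] ztop 0.033 rect [array([588.026,  86.945]), array([26.322, 22.97 ]), np.floa
[... 526 characters left out ...]
02 ] ztop 0.024 rect [array([ 538.417, -245.151]), array([24.895, 36.117]), np.float64(78.258)]
[346. 312.] 352 rgb [174. 162.  58.] xyz [ 0.458 -0.058  0.019] ztop 0.032 rect [array([461.995, -61.421]), array([65.943, 33.947]), np.float64(53.668)]
[222. 320.] 352 rgb [157.  85.  34.] xyz [0.446 0.175 0.022] ztop 0.036 rect [array([447.341, 178.822]), array([28.294, 62.344]), np.float64(36.733)]
[458. 346.] 395 rgb [ 44. 116.  61.] xyz [ 0.391 -0.267  0.019] ztop 0.032 rect [array([ 385.456, -271.389]), array([35.93 , 69.086]), np.float64(26.992)]
[186. 348.] 385 rgb [64. 63. 64.] xyz [0.394 0.243 0.022] ztop 0.035 rect [array([396.805, 244.271]), array([61.517, 28.661]), np.float64(54.779)]
```

View pics/crop0.png

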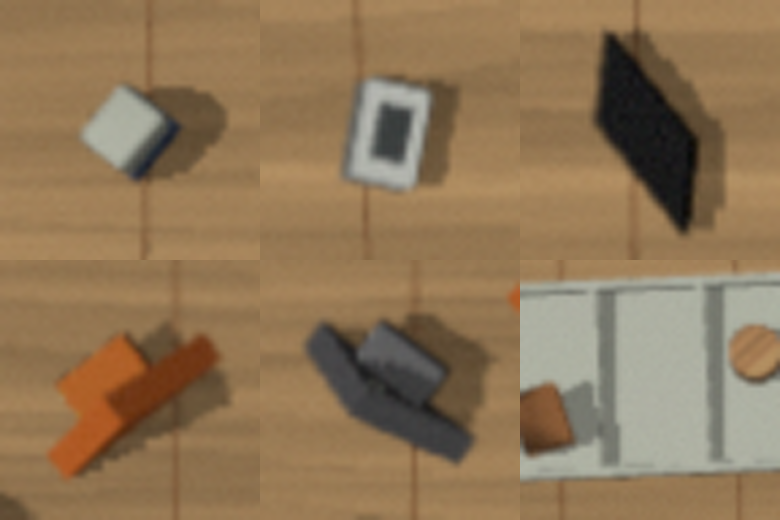

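```bash
cat >> h.py <<'E'
def plan(start,wps):
    """start/wps: x,y,z(m),psi(deg world yaw, tool down). prints tool-frame offsets per call"""
    s=np.array(start,float)
    for w in wps:
        w=np.array(w,float)
        while 1:
            a=np.radians(s[3]);B=np.array([[np.cos(a),np.sin(a),0],[np.sin(a),-np.cos(a),0],[0,0,-1]])
            off=B@(w[:3]-s[:3])*10;dy=-((w[3]-s[3]+180)%360-180)
            f=min(1,1/max(1e-9,np.abs(off).max()))
            o2=np.round(off*f,3);y2=round(dy*f/180,4)
            n=max(np.ceil(np.linalg.norm(o2)*100/62.5),np.ceil(abs(y2)*180/10.7))
            s=np.r_[s[:3]+B.T@o2/10,s[3]-y2*180]
            print('off',o2,'yaw',y2,'minrows',int(n),'-> ',np.round(s,4))
            if f==1: break
    return s
E
python3 - <<'E'
import workcell;print([k for k in dir(workcell) if k[0]!='_'])
from h import *
print('tip',globals().get('tip_extent'))
a=np.load('top0.npz');p,d=a['p'],a['d'];P=cloud('top',d)
for nm,(x,y),lo,hi in [('eraser',(189,216),.024,.04),('cork',(318,229),.027,.04),('wood',(268,245),.027,.04),('yel rib',(346,312),.026,.04),('yel plate',(346,312),.01,.02),('gre rib',(458,346),.026,.04),('gre plate',(458,346),.01,.02),('ora top',(222,320),.024,.045),('ora apex',(222,320),.034,.045),('ora rib',(222,320),.013,.022),('grey top',(186,348),.024,.045),('grey apex',(186,348),.034,.045),('grey rib',(186,348),.013,.022),('dish',(115,290),.028,.04)]:
    w=22 if nm!='dish' else 38
    q=np.zeros((480,640),bool);q[y-w:y+w,x-w:x+w]=1;q&=(P[...,2]>lo)&(P[...,2]<hi)
    n,l,s,c=cv2.connectedComponentsWithStats(q.astype(np.uint8));k=1+np.argmax(s[1:,4])
    if nm!='dish': q=l==k
    r=cv2.minAreaRect((P[q][:,:2]*1000).astype(np.float32))
    print(nm,s[k,4],'mean',np.round(P[q].mean(0)*1000,1),'rect',[np.round(v,1) for v in r])
E
```

```text
['PlanningError', 'camera', 'camera_info', 'get_obs', 'job_done', 'tip_extent']
tip 0.022
eraser 139 mean [648.2 242.6  27. ] rect [array([648.1, 242.9]), array([22.4, 26. ]), np.float64(53.0)]
cork 118 mean [615.9  -8.   30. ] rect [array([616. ,  -7.7]), array([20.9, 21.5]), np.float64(89.1)]
wood 151 mean [588.   86.9  30. ] rect [array([588.2,  87.5]), array([25.7, 22.1]), np.float64(18.0)]
yel rib 89 mean [457.6 -58.6  30.7] rect [array([457.5, -58.6]), array([29.8,  9.9]), np.float64(53.4)]
yel plate 261 mean [458.1 -58.1  15. ] rect [array([462. , -61.4]), array([65.9, 33.9]), np.float64(53.7)]
gre rib 105 mean [ 389.8 -268.    30.6] rect [array([ 389.5, -268.4]), array([10.9, 30.9]), np.float64(29.5)]
gre plate 274 mean [ 391.1 -267.1   14.7] rect [array([ 385.5, -271.4]), array([35.9, 69.1]), np.float64(27.0)]
ora top 102 mean [441.2 173.   31.2] rect [array([441.2, 174.2]), array([12.7, 31.9]), np.float64(37.7)]
ora apex 34 mean [440.9 173.4  36.1] rect [array([440.7, 174.4]), array([11.9, 13.6]), np.float64(38.1)]
ora rib 116 mean [453.  182.3  19.4] rect [array([452.4, 182.8]), array([16.5, 32.3]), np.float64(32.5)]
grey top 117 mean [391.  247.9  30.8] rect [array([390.9, 248.4]), array([32.4, 14.3]), np.float64(55.3)]
grey apex 28 mean [391.  248.1  36.4] rect [array([390.7, 248.2]), array([ 8. , 13.1]), np.float64(42.6)]
grey rib 203 mean [397.6 241.4  18.4] rect [array([396.7, 243.6]), array([53.7, 28. ]), np.float64(53.1)]
dish 584 mean [503.5 392.   30.6] rect [array([503.6, 386.4]), array([136.5, 140. ]), np.float64(0.2)]
```

Run:
```python
from h import *
print(tip_extent)
s=plan((.2484,.4905,.2187,153.14),[(.648,.243,.10,143),(.648,.243,.034,143),(.648,.243,.10,143),(.4815,.403,.10,143),(.4815,.403,.043,143),(.4815,.403,.10,143),(.588,.0872,.10,108),(.588,.0872,.040,108)])
```

```text
0.022
off [-1.    -0.086  0.253] yaw 0.012 minrows 2 ->  [  0.3337   0.4376   0.1934 150.98  ]
off [-1.    -0.048  0.253] yaw 0.012 minrows 2 ->  [  0.4188   0.3849   0.1681 148.82  ]
off [-1.    -0.01   0.253] yaw 0.012 minrows 2 ->  [5.0390e-01 3.3230e-01 1.4280e-01 1.4666e+02]
off [-1.     0.027  0.253] yaw 0.012 minrows 2 ->  [5.889e-01 2.796e-01 1.175e-01 1.445e+02]
off [-0.694  0.045  0.175] yaw 0.0083 minrows 2 ->  [6.48000e-01 2.43000e-01 1.00000e-01 1.43006e+02]
off [0.   0.   0.66] yaw 0.0 minrows 2 ->  [6.48000e-01 2.43000e-01 3.40000e-02 1.43006e+02]
off [ 0.    0.   -0.66] yaw 0.0 minrows 2 ->  [6.48000e-01 2.43000e-01 1.00000e-01 1.43006e+02]
off [1.   0.12 0.  ] yaw 0.0 minrows 2 ->  [5.75400e-01 3.12700e-01 1.00000e-01 1.43006e+02]
off [1.    0.121 0.   ] yaw 0.0 minrows 2 ->  [5.02800e-01 3.82600e-01 1.00000e-01 1.43006e+02]
off [0.293 0.035 0.   ] yaw 0.0 minrows 1 ->  [4.81500e-01 4.03000e-01 1.00000e-01 1.43006e+02]
off [-0.    0.    0.57] yaw 0.0 minrows 1 ->  [4.81500e-01 4.03000e-01 4.30000e-02 1.43006e+02]
off [-0.    0.   -0.57] yaw 0.0 minrows 1 ->  [4.81500e-01 4.03000e-01 1.00000e-01 1.43006e+02]
off [-1.    -0.684  0.   ] yaw 0.0707 minrows 2 ->  [5.2020e-01 2.8820e-01 1.0000e-01 1.3028e+02]
off [-1.    -0.397  0.   ] yaw 0.0628 minrows 2 ->  [5.54600e-01 1.86200e-01 1.00000e-01 1.18976e+02]
off [-1.    -0.182  0.   ] yaw 0.0593 minrows 2 ->  [5.87100e-01 8.99000e-02 1.00000e-01 1.08302e+02]
off [-0.029  0.     0.   ] yaw 0.0017 minrows 1 ->  [5.88000e-01 8.72000e-02 1.00000e-01 1.07996e+02]
off [0.  0.  0.6] yaw -0.0 minrows 1 ->  [5.88000e-01 8.72000e-02 4.00000e-02 1.07996e+02]
```

Emit:
servo_tool:
  rows:
    - {"offset": [-1,-0.086,0.253],"yaw": 0.012,"claw": 0.45}
    - {"offset": [-1,-0.086,0.253],"yaw": 0.012,"claw": 0.45}
    - {"offset": [-1,-0.086,0.253],"yaw": 0.012,"claw": 0.45}
  squeeze: 30

```text
time: 0.48
ee_pos: [0.3353, 0.4361, 0.1919]
tcp_rot: [-179.9, -0.0, 150.8]
wrist_force: [-0.3, -0.7, -0.7]
opening: 0.0469
grasp_force: 0.0
```

Emit:
servo_tool:
  rows:
    - {"offset": [-1,-0.048,0.253],"yaw": 0.012,"claw": 0.45}
    - {"offset": [-1,-0.048,0.253],"yaw": 0.012,"claw": 0.45}
    - {"offset": [-1,-0.048,0.253],"yaw": 0.012,"claw": 0.45}

```text
time: 0.85
ee_pos: [0.4199, 0.3839, 0.1668]
tcp_rot: [-179.9, -0.0, 148.7]
wrist_force: [-0.1, 0.6, 0.9]
opening: 0.047
grasp_force: 0.0
```

Emit:
servo_tool:
  rows:
    - {"offset": [-1,-0.01,0.253],"yaw": 0.012,"claw": 0.45}
    - {"offset": [-1,-0.01,0.253],"yaw": 0.012,"claw": 0.45}
    - {"offset": [-1,-0.01,0.253],"yaw": 0.012,"claw": 0.45}

```text
time: 1.23
ee_pos: [0.5045, 0.3318, 0.1416]
tcp_rot: [-179.9, -0.0, 146.6]
wrist_force: [-0.2, 0.1, -0.5]
opening: 0.0473
grasp_force: 0.0
```

Emit:
servo_tool:
  rows:
    - {"offset": [-1,0.027,0.253],"yaw": 0.012,"claw": 0.45}
    - {"offset": [-1,0.027,0.253],"yaw": 0.012,"claw": 0.45}
    - {"offset": [-1,0.027,0.253],"yaw": 0.012,"claw": 0.45}

```text
time: 1.6
ee_pos: [0.5893, 0.2796, 0.1164]
tcp_rot: [-179.9, -0.1, 144.4]
wrist_force: [-0.1, 0.5, 0.5]
opening: 0.0469
grasp_force: 0.0
```

Emit:
servo_tool:
  rows:
    - {"offset": [-0.694,0.045,0.175],"yaw": 0.0083,"claw": 0.45}
    - {"offset": [-0.694,0.045,0.175],"yaw": 0.0083,"claw": 0.45}
    - {"offset": [-0.694,0.045,0.175],"yaw": 0.0083,"claw": 0.45}
    - {"offset": [-0.694,0.045,0.175],"yaw": 0.0083,"claw": 0.45}
    - {"offset": [-0.694,0.045,0.175],"yaw": 0.0083,"claw": 0.45}

```text
time: 2.22
ee_pos: [0.6474, 0.2443, 0.1009]
tcp_rot: [179.9, 0.0, 143.1]
wrist_force: [0.5, -0.9, 0.4]
opening: 0.047
grasp_force: 0.0
```

Run:
```python
from h import *
o=get_obs();print(o['ee_pos'],o['tcp_rot'])
p,d=camera('wrist');cv2.imwrite('pics/w1.png',p[...,::-1]);P=cloud('wrist',d,o)
m=((P[...,2]>.023)&(P[...,2]<.034)&(d>0)&(np.hypot(P[...,0]-.648,P[...,1]-.243)<.03)).astype(np.uint8)
q=m>0;print(q.sum(),P[q].mean(0),cv2.minAreaRect((P[q][:,:2]*1000).astype(np.float32)))
```

```text
[0.64740256 0.24431896 0.1009008 ] [1.79944651e+02 2.40488870e-02 1.43091402e+02]
1651 [0.64934967 0.24549965 0.02763226] ((650.2646484375, 244.9615020751953), (21.813674926757812, 26.259830474853516), 52.312225341796875)
```

View pics/w1.png

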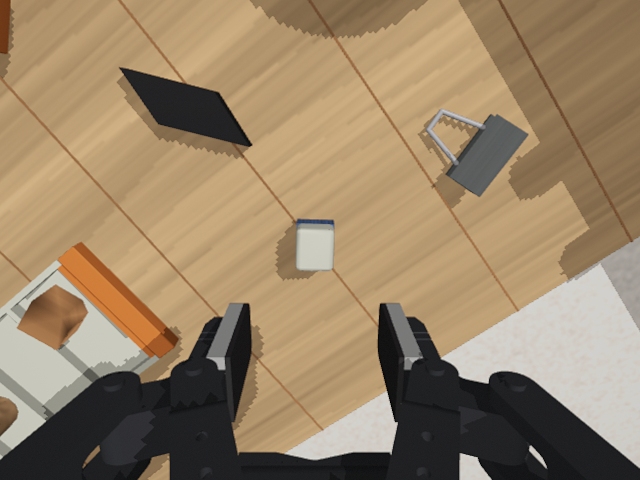

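Emit:
servo_tool:
  rows:
    - {"offset": [0,0.015,0.66],"yaw": 0,"claw": 0.45}
    - {"offset": [0,0.015,0.66],"yaw": 0,"claw": 0.45}
    - {"offset": [0,0.015,0.66],"yaw": 0,"claw": 0.45}
    - {"offset": [0,0.015,0.66],"yaw": 0,"claw": 1}
    - {"offset": [0,0.015,0.66],"yaw": 0,"claw": 1}
    - {"offset": [0,0.015,0.66],"yaw": 0,"claw": 1}
    - {"offset": [0,0.015,0.66],"yaw": 0,"claw": 1}
    - {"offset": [0,0.015,0],"yaw": 0,"claw": 1}
    - {"offset": [0,0.015,0],"yaw": 0,"claw": 1}
    - {"offset": [0,0.015,0],"yaw": 0,"claw": 1}

```text
time: 3.52
ee_pos: [0.6493, 0.2444, 0.1003]
tcp_rot: [179.9, 0.0, 143.0]
wrist_force: [1.0, -0.2, -0.6]
opening: 0.0001
grasp_force: 0.0
```

Emit:
servo_tool:
  rows:
    - {"offset": [1,0.12,0],"yaw": 0,"claw": 1}
    - {"offset": [1,0.12,0],"yaw": 0,"claw": 1}
    - {"offset": [1,0.12,0],"yaw": 0,"claw": 1}

```text
time: 3.9
ee_pos: [0.5741, 0.3156, 0.0985]
tcp_rot: [-179.9, -0.1, 143.2]
wrist_force: [0.1, -0.4, 0.1]
opening: -0.0
grasp_force: 0.0
```

Emit:
servo_tool:
  rows:
    - {"offset": [1,0.12,0],"yaw": 0,"claw": 1}
    - {"offset": [1,0.12,0],"yaw": 0,"claw": 1}
    - {"offset": [1,0.12,0],"yaw": 0,"claw": 1}

```text
time: 4.28
ee_pos: [0.5023, 0.3847, 0.0988]
tcp_rot: [-179.9, -0.0, 143.2]
wrist_force: [-0.0, -1.0, -0.2]
opening: 0.0
grasp_force: 0.0
```

Emit:
servo_tool:
  rows:
    - {"offset": [0.293,0.035,0],"yaw": 0,"claw": 1}
    - {"offset": [0.293,0.035,0.3],"yaw": 0,"claw": 1}
    - {"offset": [0.293,0.035,0.57],"yaw": 0,"claw": 1}
    - {"offset": [0.293,0.035,0.57],"yaw": 0,"claw": 1}
    - {"offset": [0.293,0.035,0.57],"yaw": 0,"claw": 0.5}
    - {"offset": [0.293,0.035,0.57],"yaw": 0,"claw": 0.5}
    - {"offset": [0.293,0.035,0.57],"yaw": 0,"claw": 0.5}
    - {"offset": [0.293,0.035,0],"yaw": 0,"claw": 0.5}
    - {"offset": [0.293,0.035,0],"yaw": 0,"claw": 0.45}

```text
time: 5.4
ee_pos: [0.4842, 0.4058, 0.1054]
tcp_rot: [179.6, 0.1, 143.0]
wrist_force: [-0.1, 0.1, -0.6]
opening: 0.0472
grasp_force: 0.0
```

Emit:
servo_tool:
  rows:
    - {"offset": [-1,-0.684,0],"yaw": 0.0707,"claw": 0.45}
    - {"offset": [-1,-0.684,0],"yaw": 0.0707,"claw": 0.45}
    - {"offset": [-1,-0.684,0],"yaw": 0.0707,"claw": 0.45}

```text
time: 5.78
ee_pos: [0.5223, 0.2863, 0.1002]
tcp_rot: [180.0, 0.0, 130.0]
wrist_force: [0.1, 0.2, 0.3]
opening: 0.0467
grasp_force: 0.0
```

Emit:
servo_tool:
  rows:
    - {"offset": [-1,-0.397,0],"yaw": 0.0628,"claw": 0.45}
    - {"offset": [-1,-0.397,0],"yaw": 0.0628,"claw": 0.45}
    - {"offset": [-1,-0.397,0],"yaw": 0.0628,"claw": 0.45}

```text
time: 6.15
ee_pos: [0.5562, 0.1857, 0.1]
tcp_rot: [180.0, 0.0, 118.8]
wrist_force: [0.5, 1.1, -0.7]
opening: 0.0469
grasp_force: 0.0
```

Emit:
servo_tool:
  rows:
    - {"offset": [-1,-0.182,0],"yaw": 0.06,"claw": 0.45}
    - {"offset": [-1,-0.182,0],"yaw": 0.06,"claw": 0.45}
    - {"offset": [-1,-0.182,0],"yaw": 0.06,"claw": 0.45}
    - {"offset": [-1,-0.182,0],"yaw": 0.06,"claw": 0.45}
    - {"offset": [-1,-0.182,0],"yaw": 0.06,"claw": 0.45}

```text
time: 6.78
ee_pos: [0.5878, 0.0927, 0.0999]
tcp_rot: [180.0, -0.0, 108.3]
wrist_force: [-0.5, 0.4, 0.8]
opening: 0.047
grasp_force: 0.0
```

Run:
```python
from h import *
p,d=camera('top');P=cloud('top',d);np.savez('top1.npz',p=p,d=d)
cv2.imwrite('pics/top1.png',cv2.resize(p[180:330,70:370,::-1],None,fx=2.5,fy=2.5))
```

```text
(no output)
```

View pics/top1.png

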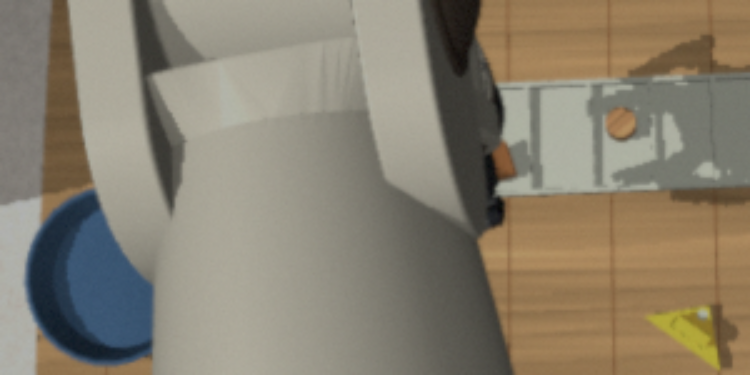

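Run:
```python
from h import *
o=get_obs();print(o['ee_pos'],o['tcp_rot'])
p,d=camera('wrist');cv2.imwrite('pics/w2.png',p[...,::-1]);P=cloud('wrist',d,o)
q=((P[...,2]>.026)&(P[...,2]<.036)&(d>0)&(np.hypot(P[...,0]-.588,P[...,1]-.087)<.03))
print(q.sum(),P[q].mean(0),cv2.minAreaRect((P[q][:,:2]*1000).astype(np.float32)))
n=(P[...,2]>.04)&(P[...,2]<.12)&(d>0);n[:280]=0
print('finger tip zs',np.percentile(P[n][:,2],[0,1,5,50]))
```

```text
[0.58778241 0.09254843 0.09990728] [ 1.79994435e+02 -1.02600288e-02  1.08279737e+02]
1757 [0.5902676  0.08899282 0.03094393] ((590.7977294921875, 88.68106079101562), (25.65876007080078, 23.126800537109375), 17.87879753112793)
finger tip zs [0.04016773 0.04059809 0.04147298 0.11796672]
```

View pics/w2.png

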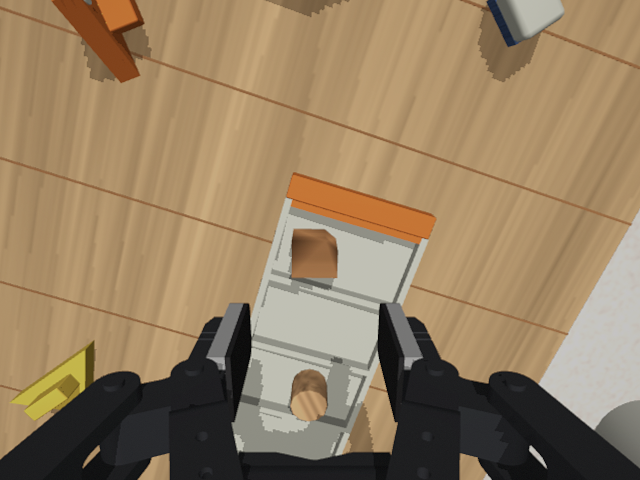

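Run:
```python
from h import *
o=get_obs()
print(plane('wrist',[(545,0),(530,20),(510,0)],.028,o), plane('wrist',[(317,245)],.028,o))
print(plan((.5878,.0925,.0999,108.28),[(.5905,.0882,.1,108),(.5905,.0882,.040,108)]))
```

```text
[[0.65391008 0.24637147 0.028     ]
 [0.65108794 0.23641073 0.028     ]
 [0.63811226 0.24114661 0.028     ]] [[0.58980579 0.09581466 0.028     ]]
off [-0.049  0.012 -0.001] yaw 0.0016 minrows 1 ->  [5.90500e-01 8.82000e-02 1.00000e-01 1.07992e+02]
off [-0.   0.   0.6] yaw -0.0 minrows 1 ->  [5.90500e-01 8.82000e-02 4.00000e-02 1.07992e+02]
[5.90476381e-01 8.82236716e-02 4.00000000e-02 1.07992000e+02]
```

Emit:
servo_tool:
  rows:
    - {"offset": [-0.05,0.012,0.3],"yaw": 0,"claw": 0.45}
    - {"offset": [-0.05,0.012,0.6],"yaw": 0,"claw": 0.45}
    - {"offset": [-0.05,0.012,0.6],"yaw": 0,"claw": 0.45}
    - {"offset": [-0.05,0.012,0.6],"yaw": 0,"claw": 0.45}

```text
time: 7.38
ee_pos: [0.5911, 0.0873, 0.0412]
tcp_rot: [179.9, 0.0, 108.2]
wrist_force: [-0.2, -1.0, 0.7]
opening: 0.047
grasp_force: 0.0
```

Emit:
servo_tool:
  rows:
    - {"offset": [0,0,0],"yaw": 0,"claw": 1}
    - {"offset": [0,0,0],"yaw": 0,"claw": 1}
    - {"offset": [0,0,0],"yaw": 0,"claw": 1}
    - {"offset": [0,0,0],"yaw": 0,"claw": 1}

```text
time: 7.88
ee_pos: [0.5908, 0.0868, 0.04]
tcp_rot: [180.0, 0.0, 108.2]
wrist_force: [0.0, 0.1, 0.4]
opening: -0.0001
grasp_force: 0.0
```

Run:
```python
from h import *
o=get_obs();print(o['ee_pos'])
p,d=camera('wrist');cv2.imwrite('pics/w3.png',p[...,::-1]);P=cloud('wrist',d,o)
i,T=c2w('wrist',o)
for v in range(200,420,15): print(v,[ (np.round(P[v,u]*1000).astype(int).tolist()) for u in (290,314,340)])
```

```text
[0.59078424 0.08682596 0.04004474]
200 [[570, 121, 15], [580, 124, 15], [591, 128, 14]]
215 [[572, 114, 14], [582, 118, 15], [593, 122, 16]]
230 [[574, 105, 6], [584, 111, 15], [595, 115, 14]]
245 [[576, 99, 8], [587, 102, 7], [598, 106, 8]]
260 [[578, 96, 18], [588, 99, 18], [601, 99, 7]]
275 [[579, 94, 31], [589, 98, 32], [600, 98, 23]]
290 [[581, 88, 31], [591, 91, 31], [601, 94, 31]]
305 [[583, 81, 31], [588, 99, 61], [604, 88, 31]]
320 [[582, 92, 64], [588, 99, 72], [598, 97, 64]]
335 [[582, 92, 73], [588, 99, 81], [598, 97, 74]]
350 [[583, 93, 84], [588, 99, 91], [597, 98, 84]]
365 [[582, 99, 100], [590, 94, 90], [594, 103, 100]]
380 [[582, 98, 104], [591, 90, 91], [594, 102, 105]]
395 [[582, 98, 110], [593, 84, 90], [594, 102, 111]]
410 [[581, 104, 123], [594, 80, 91], [592, 105, 121]]
```

View pics/w3.png

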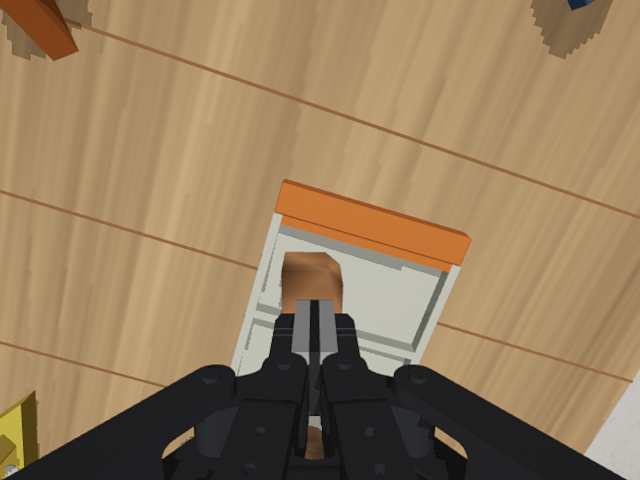

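Run:
```python
from h import *
o=get_obs()
c,r=rays('wrist',[(306,300),(328,300)],o)
t=R.from_euler('xyz',o['tcp_rot'],degrees=True).as_matrix()[:,0]
for k in r:
    for w in (.0,.005,.011):
        s=((o['ee_pos']+t*w-c)@t)/(k@t);print(w,np.round(c+s*k,4))
```

```text
0.0 [0.5887 0.0862 0.0326]
0.005 [0.5874 0.091  0.0428]
0.011 [0.5857 0.0968 0.0551]
0.0 [0.5975 0.0891 0.0326]
0.005 [0.5956 0.0937 0.0428]
0.011 [0.5933 0.0992 0.0551]
```

Emit:
servo_tool:
  rows:
    - {"offset": [0,0,0],"yaw": 0,"claw": 0.4}
    - {"offset": [0,0,0],"yaw": 0,"claw": 0.4}
    - {"offset": [0,0,0],"yaw": 0,"claw": 0.4}
    - {"offset": [0,0,0.1],"yaw": 0,"claw": 0.4}
    - {"offset": [0,0,0.2],"yaw": 0,"claw": 0.4}
    - {"offset": [0,0,0.2],"yaw": 0,"claw": 0.4}
    - {"offset": [0,0,0.2],"yaw": 0,"claw": 0.4}

```text
time: 8.8
ee_pos: [0.5907, 0.0868, 0.0198]
tcp_rot: [-180.0, -0.0, 108.2]
wrist_force: [0.5, 0.4, 0.5]
opening: 0.0511
grasp_force: 0.0
```

Emit:
servo_tool:
  rows:
    - {"offset": [0,0,0],"yaw": 0,"claw": 1}
    - {"offset": [0,0,0],"yaw": 0,"claw": 1}
    - {"offset": [0,0,0],"yaw": 0,"claw": 1}
    - {"offset": [0,0,0],"yaw": 0,"claw": 1}

```text
time: 9.3
ee_pos: [0.5908, 0.0868, 0.02]
tcp_rot: [180.0, 0.0, 108.2]
wrist_force: [0.2, 0.9, -0.7]
opening: -0.0002
grasp_force: 0.0
```

Emit:
servo_tool:
  rows:
    - {"offset": [0,0,0],"yaw": 0,"claw": 0.4}
    - {"offset": [0,0,0],"yaw": 0,"claw": 0.4}
    - {"offset": [0,0,0],"yaw": 0,"claw": 0.4}
    - {"offset": [0,0,0.08],"yaw": 0,"claw": 0.4}
    - {"offset": [0,0,0.14],"yaw": 0,"claw": 0.4}
    - {"offset": [0,0,0.14],"yaw": 0,"claw": 0.4}
    - {"offset": [0,0,0.14],"yaw": 0,"claw": 0.4}

```text
time: 10.18
ee_pos: [0.5907, 0.0868, 0.0059]
tcp_rot: [-180.0, -0.0, 108.2]
wrist_force: [-0.0, -0.3, -0.9]
opening: 0.0515
grasp_force: 0.0
```

Emit:
servo_tool:
  rows:
    - {"offset": [0,0,0],"yaw": 0,"claw": 1}
    - {"offset": [0,0,0],"yaw": 0,"claw": 1}
    - {"offset": [0,0,0],"yaw": 0,"claw": 1}
    - {"offset": [0,0,0],"yaw": 0,"claw": 1}

```text
time: 10.68
ee_pos: [0.591, 0.0869, 0.0063]
tcp_rot: [180.0, 0.0, 108.2]
wrist_force: [0.2, 0.3, 3.6]
opening: 0.0253
grasp_force: 30.6
```

Run:
```python
from h import *
s=plan((.591,.0869,.006,108.2),[(.591,.0869,.07,108.2),(.5146,.361,.07,108.2),(.5146,.361,.012,108.2),(.5146,.361,.07,108.2),(.650,.245,.07,143),(.650,.245,0,143)])
```

```text
off [ 0.    0.   -0.64] yaw -0.0 minrows 2 ->  [5.910e-01 8.690e-02 7.000e-02 1.082e+02]
off [1.    0.046 0.   ] yaw -0.0 minrows 2 ->  [5.641e-01 1.833e-01 7.000e-02 1.082e+02]
off [1.    0.046 0.   ] yaw -0.0 minrows 2 ->  [5.373e-01 2.798e-01 7.000e-02 1.082e+02]
off [0.842 0.038 0.   ] yaw -0.0 minrows 2 ->  [5.146e-01 3.609e-01 7.000e-02 1.082e+02]
off [0.   0.   0.58] yaw -0.0 minrows 1 ->  [5.146e-01 3.609e-01 1.200e-02 1.082e+02]
off [ 0.    0.   -0.58] yaw -0.0 minrows 1 ->  [5.146e-01 3.609e-01 7.000e-02 1.082e+02]
off [-1.     0.606  0.   ] yaw -0.1268 minrows 3 ->  [6.03400e-01 2.84900e-01 7.00000e-02 1.31024e+02]
off [-0.607  0.09   0.   ] yaw -0.0665 minrows 2 ->  [6.50000e-01 2.45000e-01 7.00000e-02 1.42994e+02]
off [0.  0.  0.7] yaw -0.0 minrows 2 ->  [  0.65    0.245   0.    142.994]
```

Emit:
servo_tool:
  rows:
    - {"offset": [0,0,-0.64],"yaw": 0,"claw": 1}
    - {"offset": [0,0,-0.64],"yaw": 0,"claw": 1}
    - {"offset": [0,0,-0.64],"yaw": 0,"claw": 1}

```text
time: 11.05
ee_pos: [0.5908, 0.0868, 0.0698]
tcp_rot: [180.0, 0.0, 108.2]
wrist_force: [0.5, -0.1, -0.2]
opening: 0.0251
grasp_force: 30.2
```

Emit:
servo_tool:
  rows:
    - {"offset": [1,0.046,0],"yaw": 0,"claw": 1}
    - {"offset": [1,0.046,0],"yaw": 0,"claw": 1}
    - {"offset": [1,0.046,0],"yaw": 0,"claw": 1}

```text
time: 11.42
ee_pos: [0.5624, 0.1851, 0.0682]
tcp_rot: [-179.9, -0.0, 108.4]
wrist_force: [-0.3, -0.4, -0.4]
opening: 0.0246
grasp_force: 30.2
```

Emit:
servo_tool:
  rows:
    - {"offset": [1,0.046,0],"yaw": 0,"claw": 1}
    - {"offset": [1,0.046,0],"yaw": 0,"claw": 1}
    - {"offset": [1,0.046,0],"yaw": 0,"claw": 1}

```text
time: 11.8
ee_pos: [0.5361, 0.2808, 0.0685]
tcp_rot: [-179.9, 0.0, 108.3]
wrist_force: [1.1, -1.0, -1.0]
opening: 0.0252
grasp_force: 30.2
```

Emit:
servo_tool:
  rows:
    - {"offset": [0.842,0.038,0],"yaw": 0,"claw": 1}
    - {"offset": [0.842,0.038,0],"yaw": 0,"claw": 1}
    - {"offset": [0.842,0.038,0.2],"yaw": 0,"claw": 1}
    - {"offset": [0.842,0.038,0.58],"yaw": 0,"claw": 1}
    - {"offset": [0.842,0.038,0.58],"yaw": 0,"claw": 1}
    - {"offset": [0.842,0.038,0.58],"yaw": 0,"claw": 1}

```text
time: 12.55
ee_pos: [0.5146, 0.3594, 0.0115]
tcp_rot: [-179.9, 0.0, 108.1]
wrist_force: [0.3, -0.9, 0.2]
opening: 0.0252
grasp_force: 32.8
```

Emit:
servo_tool:
  rows:
    - {"offset": [0,0,0],"yaw": 0,"claw": 0.55}
    - {"offset": [0,0,0],"yaw": 0,"claw": 0.55}
    - {"offset": [0,0,0],"yaw": 0,"claw": 0.55}
    - {"offset": [0,0,-0.58],"yaw": 0,"claw": 0.55}
    - {"offset": [0,0,-0.58],"yaw": 0,"claw": 0.45}
    - {"offset": [0,0,-0.58],"yaw": 0,"claw": 0.45}

```text
time: 13.3
ee_pos: [0.5145, 0.361, 0.0701]
tcp_rot: [180.0, -0.0, 108.2]
wrist_force: [-0.6, 0.0, -0.1]
opening: 0.0467
grasp_force: 0.0
```

Emit:
servo_tool:
  rows:
    - {"offset": [-1,0.606,0],"yaw": -0.1268,"claw": 0.45}
    - {"offset": [-1,0.606,0],"yaw": -0.1268,"claw": 0.45}
    - {"offset": [-1,0.606,0],"yaw": -0.1268,"claw": 0.45}
    - {"offset": [-1,0.606,0],"yaw": -0.1268,"claw": 0.45}

```text
time: 13.8
ee_pos: [0.6026, 0.2845, 0.0685]
tcp_rot: [-179.9, -0.0, 130.9]
wrist_force: [-0.5, 0.7, -0.5]
opening: 0.0465
grasp_force: 0.0
```

Emit:
servo_tool:
  rows:
    - {"offset": [-0.607,0.09,0],"yaw": -0.0665,"claw": 0.45}
    - {"offset": [-0.607,0.09,0],"yaw": -0.0665,"claw": 0.45}
    - {"offset": [-0.607,0.09,0],"yaw": -0.0665,"claw": 0.45}
    - {"offset": [-0.607,0.09,0],"yaw": -0.0665,"claw": 0.45}
    - {"offset": [-0.607,0.09,0],"yaw": -0.0665,"claw": 0.45}

```text
time: 14.42
ee_pos: [0.6491, 0.2458, 0.0701]
tcp_rot: [180.0, -0.0, 143.0]
wrist_force: [0.5, -0.7, 0.2]
opening: 0.0471
grasp_force: 0.0
```

Emit:
servo_tool:
  rows:
    - {"offset": [0,0,0.4],"yaw": 0,"claw": 0.45}
    - {"offset": [0,0,0.7],"yaw": 0,"claw": 0.45}
    - {"offset": [0,0,0.7],"yaw": 0,"claw": 0.45}
    - {"offset": [0,0,0.7],"yaw": 0,"claw": 1}
    - {"offset": [0,0,0.7],"yaw": 0,"claw": 1}
    - {"offset": [0,0,0.7],"yaw": 0,"claw": 1}
    - {"offset": [0,0,0.7],"yaw": 0,"claw": 1}

```text
time: 15.3
ee_pos: [0.6508, 0.2454, 0.0021]
tcp_rot: [179.8, 0.1, 143.0]
wrist_force: [-0.1, 0.7, 7.5]
opening: 0.0213
grasp_force: 30.7
```

Run:
```python
from h import *
s=plan((.650,.245,.00,143),[(.650,.245,.07,143),(.4835,.405,.07,143),(.4835,.405,.008,143),(.4835,.405,.07,143),(.618,-.006,.07,39)])
print()
s=plan((.618,-.006,0,39),[(.618,-.006,.07,39),(.5275,.406,.07,39),(.5275,.406,.007,39)])
```

```text
off [ 0.   0.  -0.7] yaw -0.0 minrows 2 ->  [6.50e-01 2.45e-01 7.00e-02 1.43e+02]
off [ 1.    0.12 -0.  ] yaw -0.0 minrows 2 ->  [5.774e-01 3.148e-01 7.000e-02 1.430e+02]
off [ 1.     0.121 -0.   ] yaw -0.0 minrows 2 ->  [5.048e-01 3.846e-01 7.000e-02 1.430e+02]
off [ 0.293  0.035 -0.   ] yaw -0.0 minrows 1 ->  [4.835e-01 4.050e-01 7.000e-02 1.430e+02]
off [-0.   -0.    0.62] yaw -0.0 minrows 1 ->  [4.835e-01 4.050e-01 8.000e-03 1.430e+02]
off [-0.   -0.   -0.62] yaw -0.0 minrows 1 ->  [4.835e-01 4.050e-01 7.000e-02 1.430e+02]
off [-1.    -0.697 -0.   ] yaw 0.1628 minrows 3 ->  [5.21400e-01 2.89200e-01 7.00000e-02 1.13696e+02]
off [-1.    -0.098 -0.   ] yaw 0.1342 minrows 3 ->  [5.526e-01 1.937e-01 7.000e-02 8.954e+01]
off [-1.     0.336 -0.   ] yaw 0.141 minrows 3 ->  [ 0.5854  0.0934  0.07   64.16  ]
off [-0.753  0.727 -0.   ] yaw 0.1398 minrows 3 ->  [ 6.1800e-01 -6.0000e-03  7.0000e-02  3.8996e+01]

off [ 0.   0.  -0.7] yaw -0.0 minrows 2 ->  [ 6.18e-01 -6.00e-03  7.00e-02  3.90e+01]
off [ 0.501 -1.    -0.   ] yaw -0.0 minrows 2 ->  [ 0.594   0.1032  0.07   39.    ]
off [ 0.501 -1.    -0.   ] yaw -0.0 minrows 2 ->  [ 0.57    0.2125  0.07   39.    ]
off [ 0.501 -1.    -0.   ] yaw -0.0 minrows 2 ->  [ 0.546   0.3217  0.07   39.    ]
off [ 0.386 -0.771 -0.   ] yaw -0.0 minrows 2 ->  [ 0.5275  0.4059  0.07   39.    ]
off [ 0.   -0.    0.63] yaw -0.0 minrows 2 ->  [5.275e-01 4.059e-01 7.000e-03 3.900e+01]
```

Emit:
servo_tool:
  rows:
    - {"offset": [0,0,-0.7],"yaw": 0,"claw": 1}
    - {"offset": [0,0,-0.7],"yaw": 0,"claw": 1}
    - {"offset": [0,0,-0.7],"yaw": 0,"claw": 1}

```text
time: 15.68
ee_pos: [0.6505, 0.2451, 0.0713]
tcp_rot: [179.9, 0.1, 143.0]
wrist_force: [-0.5, 0.4, -0.3]
opening: 0.021
grasp_force: 29.9
```

Emit:
servo_tool:
  rows:
    - {"offset": [1,0.12,0],"yaw": 0,"claw": 1}
    - {"offset": [1,0.12,0],"yaw": 0,"claw": 1}
    - {"offset": [1,0.12,0],"yaw": 0,"claw": 1}

```text
time: 16.05
ee_pos: [0.5749, 0.3162, 0.0685]
tcp_rot: [-179.9, -0.1, 143.1]
wrist_force: [0.2, -0.1, -0.5]
opening: 0.0211
grasp_force: 29.9
```

Emit:
servo_tool:
  rows:
    - {"offset": [1,0.12,0],"yaw": 0,"claw": 1}
    - {"offset": [1,0.12,0],"yaw": 0,"claw": 1}
    - {"offset": [1,0.12,0],"yaw": 0,"claw": 1}

```text
time: 16.42
ee_pos: [0.5032, 0.3854, 0.0689]
tcp_rot: [-179.9, -0.0, 143.1]
wrist_force: [0.4, -1.2, -0.4]
opening: 0.0216
grasp_force: 29.9
```

Emit:
servo_tool:
  rows:
    - {"offset": [0.293,0.035,0],"yaw": 0,"claw": 1}
    - {"offset": [0.293,0.035,0.2],"yaw": 0,"claw": 1}
    - {"offset": [0.293,0.035,0.62],"yaw": 0,"claw": 1}
    - {"offset": [0.293,0.035,0.62],"yaw": 0,"claw": 1}
    - {"offset": [0.293,0.035,0.62],"yaw": 0,"claw": 1}
    - {"offset": [0.293,0.035,0.62],"yaw": 0,"claw": 0.55}
    - {"offset": [0.293,0.035,0.62],"yaw": 0,"claw": 0.55}
    - {"offset": [0.293,0.035,0.62],"yaw": 0,"claw": 0.55}
    - {"offset": [0.293,0.035,0],"yaw": 0,"claw": 0.55}
    - {"offset": [0.293,0.035,0],"yaw": 0,"claw": 0.45}
    - {"offset": [0.293,0.035,0],"yaw": 0,"claw": 0.45}

```text
time: 17.8
ee_pos: [0.4835, 0.4051, 0.0701]
tcp_rot: [180.0, 0.0, 143.0]
wrist_force: [-0.5, -0.1, -1.1]
opening: 0.0471
grasp_force: 0.0
```

Emit:
servo_tool:
  rows:
    - {"offset": [-1,-0.697,0],"yaw": 0.1628,"claw": 0.45}
    - {"offset": [-1,-0.697,0],"yaw": 0.1628,"claw": 0.45}
    - {"offset": [-1,-0.697,0],"yaw": 0.1628,"claw": 0.45}
    - {"offset": [-1,-0.697,0],"yaw": 0.1628,"claw": 0.45}

```text
time: 18.3
ee_pos: [0.5208, 0.2882, 0.0687]
tcp_rot: [-179.9, 0.0, 113.7]
wrist_force: [0.2, 0.4, -0.0]
opening: 0.047
grasp_force: 0.0
```

Emit:
servo_tool:
  rows:
    - {"offset": [-1,-0.098,0],"yaw": 0.1342,"claw": 0.45}
    - {"offset": [-1,-0.098,0],"yaw": 0.1342,"claw": 0.45}
    - {"offset": [-1,-0.098,0],"yaw": 0.1342,"claw": 0.45}
    - {"offset": [-1,-0.098,0],"yaw": 0.1342,"claw": 0.45}

```text
time: 18.8
ee_pos: [0.552, 0.1938, 0.0692]
tcp_rot: [-179.9, 0.0, 89.7]
wrist_force: [-0.5, 0.9, -0.6]
opening: 0.0472
grasp_force: 0.0
```

Emit:
servo_tool:
  rows:
    - {"offset": [-1,0.336,0],"yaw": 0.141,"claw": 0.45}
    - {"offset": [-1,0.336,0],"yaw": 0.141,"claw": 0.45}
    - {"offset": [-1,0.336,0],"yaw": 0.141,"claw": 0.45}
    - {"offset": [-1,0.336,0],"yaw": 0.141,"claw": 0.45}

```text
time: 19.3
ee_pos: [0.5849, 0.0938, 0.0694]
tcp_rot: [-180.0, 0.0, 64.4]
wrist_force: [-0.6, 0.2, -0.6]
opening: 0.0471
grasp_force: 0.0
```

Emit:
servo_tool:
  rows:
    - {"offset": [-0.753,0.727,0],"yaw": 0.1398,"claw": 0.45}
    - {"offset": [-0.753,0.727,0],"yaw": 0.1398,"claw": 0.45}
    - {"offset": [-0.753,0.727,0],"yaw": 0.1398,"claw": 0.45}
    - {"offset": [-0.753,0.727,0],"yaw": 0.1398,"claw": 0.45}
    - {"offset": [-0.753,0.727,0],"yaw": 0.1398,"claw": 0.45}
    - {"offset": [-0.753,0.727,0],"yaw": 0.1398,"claw": 0.45}

```text
time: 20.05
ee_pos: [0.6176, -0.0053, 0.0699]
tcp_rot: [-180.0, -0.0, 39.1]
wrist_force: [-0.3, -0.3, -0.9]
opening: 0.0469
grasp_force: 0.0
```

Run:
```python
from h import *
o=get_obs();print(o['ee_pos'],o['tcp_rot'])
p,d=camera('wrist');P=cloud('wrist',d,o)
q=((P[...,2]>.026)&(P[...,2]<.036)&(d>0)&(np.hypot(P[...,0]-.618,P[...,1]+.006)<.035))
print(q.sum(),P[q].mean(0),cv2.minAreaRect((P[q][:,:2]*1000).astype(np.float32)))
p,d=camera('top');np.savez('top2.npz',p=p,d=d)
cv2.imwrite('pics/top2.png',cv2.resize(p[180:400,70:380,::-1],None,fx=2.5,fy=2.5))
```

```text
[ 0.61755965 -0.00529632  0.06993273] [-1.79999653e+02 -4.75767925e-03  3.91372389e+01]
1736 [ 0.61951573 -0.00623011  0.03082527] ((618.763427734375, -6.821285247802734), (23.23160743713379, 23.18003273010254), 0.689117431640625)
```

View pics/top2.png

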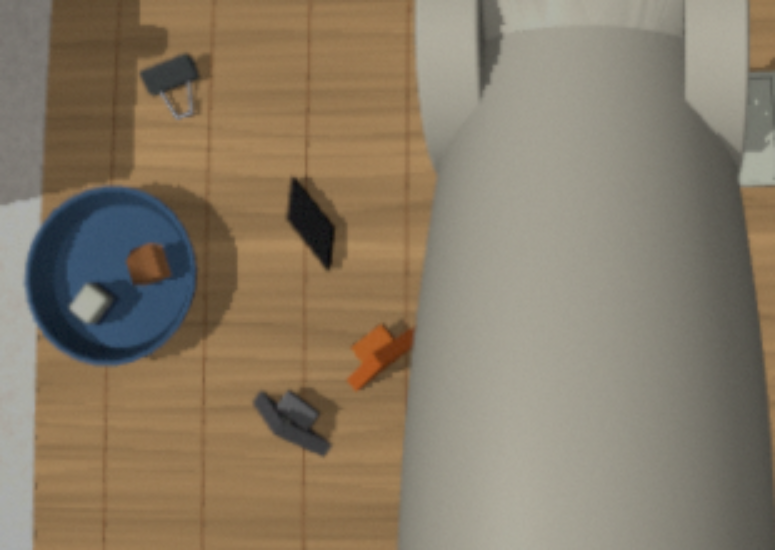

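Emit:
servo_tool:
  rows:
    - {"offset": [0,0,0.4],"yaw": 0,"claw": 0.45}
    - {"offset": [0,0,0.66],"yaw": 0,"claw": 0.45}
    - {"offset": [0,0,0.66],"yaw": 0,"claw": 0.45}
    - {"offset": [0,0,0.66],"yaw": 0,"claw": 1}
    - {"offset": [0,0,0.66],"yaw": 0,"claw": 1}
    - {"offset": [0,0,0.66],"yaw": 0,"claw": 1}
    - {"offset": [0,0,0.66],"yaw": 0,"claw": 1}
    - {"offset": [0,0,0],"yaw": 0,"claw": 1}
    - {"offset": [0,0,0],"yaw": 0,"claw": 1}
    - {"offset": [0,0,0],"yaw": 0,"claw": 1}

```text
time: 21.4
ee_pos: [0.618, -0.0063, 0.0703]
tcp_rot: [180.0, -0.0, 39.0]
wrist_force: [1.1, 0.2, -0.1]
opening: 0.0222
grasp_force: 29.5
```

Emit:
servo_tool:
  rows:
    - {"offset": [0.5,-1,0],"yaw": 0,"claw": 1}
    - {"offset": [0.5,-1,0],"yaw": 0,"claw": 1}
    - {"offset": [0.5,-1,0],"yaw": 0,"claw": 1}

```text
time: 21.78
ee_pos: [0.5921, 0.1057, 0.0682]
tcp_rot: [-179.9, 0.1, 39.2]
wrist_force: [0.6, -0.4, -0.2]
opening: 0.0227
grasp_force: 29.6
```

Emit:
servo_tool:
  rows:
    - {"offset": [0.5,-1,0],"yaw": 0,"claw": 1}
    - {"offset": [0.5,-1,0],"yaw": 0,"claw": 1}
    - {"offset": [0.5,-1,0],"yaw": 0,"claw": 1}

```text
time: 22.15
ee_pos: [0.5685, 0.2141, 0.0684]
tcp_rot: [-180.0, 0.1, 39.2]
wrist_force: [-0.2, 0.5, 0.0]
opening: 0.0226
grasp_force: 29.6
```

Emit:
servo_tool:
  rows:
    - {"offset": [0.5,-1,0],"yaw": 0,"claw": 1}
    - {"offset": [0.5,-1,0],"yaw": 0,"claw": 1}
    - {"offset": [0.5,-1,0],"yaw": 0,"claw": 1}

```text
time: 22.52
ee_pos: [0.5449, 0.3227, 0.0685]
tcp_rot: [-180.0, 0.1, 39.1]
wrist_force: [-0.5, -0.1, -0.5]
opening: 0.0222
grasp_force: 29.7
```

Emit:
servo_tool:
  rows:
    - {"offset": [0.386,-0.771,0],"yaw": 0,"claw": 1}
    - {"offset": [0.386,-0.771,0],"yaw": 0,"claw": 1}
    - {"offset": [0.386,-0.771,0],"yaw": 0,"claw": 1}
    - {"offset": [0.386,-0.771,0.3],"yaw": 0,"claw": 1}
    - {"offset": [0.386,-0.771,0.61],"yaw": 0,"claw": 1}
    - {"offset": [0.386,-0.771,0.61],"yaw": 0,"claw": 1}
    - {"offset": [0.386,-0.771,0.61],"yaw": 0,"claw": 1}

```text
time: 23.4
ee_pos: [0.5279, 0.4047, 0.01]
tcp_rot: [180.0, -0.0, 38.9]
wrist_force: [-0.2, 0.1, -0.2]
opening: 0.0227
grasp_force: 34.9
```

Emit:
servo_tool:
  rows:
    - {"offset": [0,0,0],"yaw": 0,"claw": 0.55}
    - {"offset": [0,0,0],"yaw": 0,"claw": 0.55}
    - {"offset": [0,0,0],"yaw": 0,"claw": 0.55}
    - {"offset": [0,0,-0.61],"yaw": 0,"claw": 0.55}
    - {"offset": [0,0,-0.61],"yaw": 0,"claw": 0.55}
    - {"offset": [0,0,-0.61],"yaw": 0,"claw": 0.55}

```text
time: 24.15
ee_pos: [0.5272, 0.4058, 0.0701]
tcp_rot: [180.0, -0.0, 39.0]
wrist_force: [-0.1, -0.1, 0.2]
opening: 0.0383
grasp_force: 0.0
```

Run:
```python
from h import *
s=plan((.5275,.4058,.07,39),[(.455,.26,.07,55),(.455,.26,-.004,55)])
```

```text
off [-1.     0.457  0.   ] yaw -0.06 minrows 2 ->  [ 0.4785  0.3074  0.07   49.8   ]
off [-0.514  0.126  0.   ] yaw -0.0289 minrows 1 ->  [ 0.455  0.26   0.07  55.002]
off [ 0.   -0.    0.74] yaw 0.0 minrows 2 ->  [ 4.5500e-01  2.6000e-01 -4.0000e-03  5.5002e+01]
```

Emit:
servo_tool:
  rows:
    - {"offset": [-1,0.457,0],"yaw": -0.06,"claw": 0.55}
    - {"offset": [-1,0.457,0],"yaw": -0.06,"claw": 0.55}
    - {"offset": [-1,0.457,0],"yaw": -0.06,"claw": 0.55}
    - {"offset": [-1,0.457,0],"yaw": -0.06,"claw": 0.55}

```text
time: 24.65
ee_pos: [0.4781, 0.3072, 0.0694]
tcp_rot: [-180.0, 0.0, 49.7]
wrist_force: [-0.0, 0.2, 0.4]
opening: 0.0385
grasp_force: 0.0
```

Emit:
servo_tool:
  rows:
    - {"offset": [-0.514,0.126,0],"yaw": -0.0289,"claw": 1}
    - {"offset": [-0.514,0.126,0],"yaw": -0.0289,"claw": 1}
    - {"offset": [-0.514,0.126,0.4],"yaw": -0.0289,"claw": 1}
    - {"offset": [-0.514,0.126,0.74],"yaw": -0.0289,"claw": 1}
    - {"offset": [-0.514,0.126,0.74],"yaw": -0.0289,"claw": 1}
    - {"offset": [-0.514,0.126,0.74],"yaw": -0.0289,"claw": 1}
    - {"offset": [-0.514,0.126,0.74],"yaw": -0.0289,"claw": 1}

```text
time: 25.52
ee_pos: [0.4551, 0.2604, -0.0033]
tcp_rot: [180.0, -0.1, 55.0]
wrist_force: [-0.2, 0.8, 0.1]
opening: -0.0001
grasp_force: 0.0
```

Emit:
servo_tool:
  rows:
    - {"offset": [0,0,0.03],"yaw": 0,"claw": 1}
    - {"offset": [0,0,0.03],"yaw": 0,"claw": 1}
    - {"offset": [0,0,0.03],"yaw": 0,"claw": 1}

```text
time: 25.9
ee_pos: [0.4545, 0.2598, -0.007]
tcp_rot: [180.0, -0.0, 55.0]
wrist_force: [-0.3, -0.0, 0.1]
opening: -0.0002
grasp_force: 0.0
```

Emit:
servo_tool:
  rows:
    - {"offset": [0,0,0.03],"yaw": 0,"claw": 1}
    - {"offset": [0,0,0.03],"yaw": 0,"claw": 1}
    - {"offset": [0,0,0.03],"yaw": 0,"claw": 1}

```text
time: 26.28
ee_pos: [0.4549, 0.2599, -0.0087]
tcp_rot: [180.0, -0.1, 55.0]
wrist_force: [-4.2, -2.7, 13.4]
opening: -0.0
grasp_force: 6.5
```

Emit:
servo_tool:
  rows:
    - {"offset": [0,0,0.03],"yaw": 0,"claw": 1}
    - {"offset": [0,0,0.03],"yaw": 0,"claw": 1}
    - {"offset": [0,0,0.03],"yaw": 0,"claw": 1}

```text
time: 26.65
ee_pos: [0.455, 0.26, -0.0088]
tcp_rot: [179.9, -0.1, 55.0]
wrist_force: [-14.5, -8.2, 39.6]
opening: -0.0003
grasp_force: 19.7
```

Run:
```python
from h import *
s=plan((.455,.26,-.013,55),[(.455,.26,.065,55),(.430,.224,.065,55),(.430,.224,.022,55)])
```

```text
off [ 0.    0.   -0.78] yaw -0.0 minrows 2 ->  [ 0.455  0.26   0.065 55.   ]
off [-0.438  0.002  0.   ] yaw -0.0 minrows 1 ->  [ 0.43   0.224  0.065 55.   ]
off [-0.   -0.    0.43] yaw -0.0 minrows 1 ->  [4.30e-01 2.24e-01 2.20e-02 5.50e+01]
```

Emit:
servo_tool:
  rows:
    - {"offset": [0,0,-0.78],"yaw": 0,"claw": 1}
    - {"offset": [0,0,-0.78],"yaw": 0,"claw": 1}
    - {"offset": [-0.438,0.002,-0.78],"yaw": 0,"claw": 1}
    - {"offset": [-0.438,0.002,-0.78],"yaw": 0,"claw": 1}
    - {"offset": [-0.438,0.002,-0.35],"yaw": 0,"claw": 1}
    - {"offset": [-0.438,0.002,-0.35],"yaw": 0,"claw": 1}
    - {"offset": [-0.438,0.002,-0.35],"yaw": 0,"claw": 1}

```text
time: 27.52
ee_pos: [0.4298, 0.2241, 0.0226]
tcp_rot: [180.0, -0.0, 55.0]
wrist_force: [-0.1, 0.1, 0.3]
opening: 0.0001
grasp_force: 0.0
```

Emit:
servo_tool:
  rows:
    - {"offset": [0,-0.12,0],"yaw": 0,"claw": 1}
    - {"offset": [0,-0.2,0],"yaw": 0,"claw": 1}
    - {"offset": [0,-0.26,0],"yaw": 0,"claw": 1}
    - {"offset": [0,-0.32,0],"yaw": 0,"claw": 1}
    - {"offset": [0,-0.38,0],"yaw": 0,"claw": 1}
    - {"offset": [0,-0.44,0],"yaw": 0,"claw": 1}
    - {"offset": [0,-0.5,0],"yaw": 0,"claw": 1}
    - {"offset": [0,-0.56,0],"yaw": 0,"claw": 1}
    - {"offset": [0,-0.62,0],"yaw": 0,"claw": 1}
    - {"offset": [0,-0.68,0],"yaw": 0,"claw": 1}
    - {"offset": [0,-0.68,0],"yaw": 0,"claw": 1}
    - {"offset": [0,-0.68,-0.45],"yaw": 0,"claw": 1}

```text
time: 29.02
ee_pos: [0.3722, 0.2617, 0.0646]
tcp_rot: [-179.9, 0.3, 55.0]
wrist_force: [0.3, 1.4, 0.2]
opening: 0.0003
grasp_force: 0.0
```

Run:
```python
from h import *
o=get_obs();print(o['ee_pos'],o['tcp_rot'])
p,d=camera('wrist');cv2.imwrite('pics/w4.png',p[...,::-1])
p,d=camera('top');np.savez('top3.npz',p=p,d=d)
```

```text
[0.37215519 0.26165666 0.0645927 ] [-179.89169735    0.31384267   54.97946247]
```

View pics/w4.png

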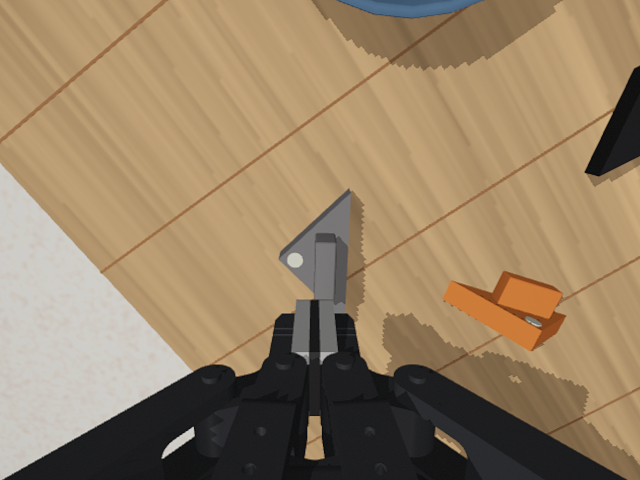

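Run:
```python
from h import *
s=plan((.374,.2626,.067,55),[(.4786,.2025,.067,37.7)])
```

```text
off [0.09 1.   0.  ] yaw 0.08 minrows 2 ->  [ 0.4611  0.2126  0.067  40.6   ]
off [0.067 0.191 0.   ] yaw 0.0161 minrows 1 ->  [ 0.4786  0.2025  0.067  37.702 ]
```

Emit:
servo_tool:
  rows:
    - {"offset": [0.09,1,0],"yaw": 0.08,"claw": 1}
    - {"offset": [0.09,1,0],"yaw": 0.08,"claw": 1}
    - {"offset": [0.09,1,0],"yaw": 0.08,"claw": 1}

```text
time: 29.5
ee_pos: [0.4625, 0.2115, 0.0663]
tcp_rot: [180.0, 0.0, 40.4]
wrist_force: [-0.8, -0.2, -0.7]
opening: 0.0002
grasp_force: 0.0
```

Emit:
servo_tool:
  rows:
    - {"offset": [0.067,0.191,0],"yaw": 0.016,"claw": 1}
    - {"offset": [0.067,0.191,0],"yaw": 0.016,"claw": 1}
    - {"offset": [0.067,0.191,0.45],"yaw": 0.016,"claw": 1}
    - {"offset": [0.067,0.191,0.45],"yaw": 0.016,"claw": 1}
    - {"offset": [0.067,0.191,0.45],"yaw": 0.016,"claw": 1}

```text
time: 30.12
ee_pos: [0.4784, 0.2031, 0.0231]
tcp_rot: [180.0, -0.0, 37.7]
wrist_force: [0.5, 0.5, 0.2]
opening: 0.0004
grasp_force: 0.0
```

Emit:
servo_tool:
  rows:
    - {"offset": [-0.12,0,0],"yaw": 0,"claw": 1}
    - {"offset": [-0.2,0,0],"yaw": 0,"claw": 1}
    - {"offset": [-0.26,0,0],"yaw": 0,"claw": 1}
    - {"offset": [-0.32,0,0],"yaw": 0,"claw": 1}
    - {"offset": [-0.38,0,0],"yaw": 0,"claw": 1}
    - {"offset": [-0.44,0,0],"yaw": 0,"claw": 1}
    - {"offset": [-0.5,0,0],"yaw": 0,"claw": 1}
    - {"offset": [-0.56,0,0],"yaw": 0,"claw": 1}
    - {"offset": [-0.62,0,0],"yaw": 0,"claw": 1}
    - {"offset": [-0.66,0,0],"yaw": 0,"claw": 1}
    - {"offset": [-0.66,0,0],"yaw": 0,"claw": 1}
    - {"offset": [-0.66,0,-0.45],"yaw": 0,"claw": 1}

```text
time: 31.62
ee_pos: [0.4243, 0.1616, 0.0646]
tcp_rot: [-179.9, 0.3, 37.7]
wrist_force: [0.8, 0.2, -0.3]
opening: -0.0
grasp_force: 0.0
```

Emit:
servo_tool:
  rows:
    - {"offset": [-0.3,0.8,-0.4],"yaw": 0,"claw": 0.6}
    - {"offset": [-0.3,0.8,-0.4],"yaw": 0,"claw": 0.6}
    - {"offset": [-0.3,0.8,-0.4],"yaw": 0,"claw": 0.6}
    - {"offset": [-0.3,0.8,-0.4],"yaw": 0,"claw": 0.6}

```text
time: 32.12
ee_pos: [0.4512, 0.0809, 0.1064]
tcp_rot: [-180.0, 0.0, 37.7]
wrist_force: [-0.6, -0.8, -1.2]
opening: 0.0339
grasp_force: 0.0
```

Run:
```python
from h import *
o=get_obs();print(o['ee_pos'],o['tcp_rot'])
p,d=camera('top');np.savez('top3.npz',p=p,d=d)
cv2.imwrite('pics/top3.png',p[160:420,70:570,::-1])
```

```text
[0.45119102 0.08091778 0.10641479] [-1.79972680e+02  2.35737324e-02  3.76692625e+01]
```

View pics/top3.png

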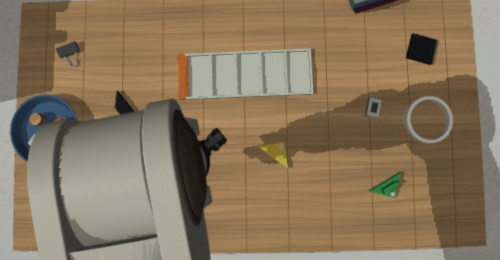

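Run:
```python
from h import *
s=plan((.4508,.0808,.107,37.7),[(.4595,-.0566,.09,-126.6)])
```

```text
off [-0.676  1.     0.149] yaw 0.8004 minrows 14 ->  [ 4.58500e-01 -3.97000e-02  9.21000e-02 -1.06372e+02]
off [ 0.16  -0.058  0.021] yaw 0.1124 minrows 2 ->  [ 4.59500e-01 -5.66000e-02  9.00000e-02 -1.26604e+02]
```

Emit:
servo_tool:
  rows:
    - {"offset": [-0.676,1,0.149],"yaw": 0.7,"claw": 0.5}
    - {"offset": [-0.676,1,0.149],"yaw": 0.7,"claw": 0.5}
    - {"offset": [-0.676,1,0.149],"yaw": 0.7,"claw": 0.5}
    - {"offset": [-0.676,1,0.149],"yaw": 0.7,"claw": 0.5}
    - {"offset": [-0.676,1,0.149],"yaw": 0.7,"claw": 0.5}
    - {"offset": [-0.676,1,0.149],"yaw": 0.7,"claw": 0.5}
    - {"offset": [-0.676,1,0.149],"yaw": 0.7,"claw": 0.5}
    - {"offset": [-0.676,1,0.149],"yaw": 0.7,"claw": 0.5}
    - {"offset": [-0.676,1,0.149],"yaw": 0.7,"claw": 0.5}
    - {"offset": [-0.676,1,0.149],"yaw": 0.7,"claw": 0.5}
    - {"offset": [-0.676,1,0.149],"yaw": 0.7,"claw": 0.5}
    - {"offset": [-0.676,1,0.149],"yaw": 0.7,"claw": 0.5}

```text
time: 33.67
ee_pos: [0.3166, -0.2049, 0.0926]
tcp_rot: [-164.0, 4.4, -45.4]
wrist_force: [0.2, 0.3, -0.3]
opening: 0.0426
grasp_force: 0.0
```

Emit:
servo_tool:
  rows:
    - {"offset": [0.169,-0.005,0.02],"yaw": 0.213,"claw": 0.5}
    - {"offset": [0.169,-0.005,0.02],"yaw": 0.213,"claw": 0.5}
    - {"offset": [0.169,-0.005,0.02],"yaw": 0.213,"claw": 0.5}
    - {"offset": [0.169,-0.005,0.02],"yaw": 0.213,"claw": 0.5}
    - {"offset": [0.169,-0.005,0.02],"yaw": 0.213,"claw": 0.5}
    - {"offset": [0.169,-0.005,0.02],"yaw": 0.213,"claw": 0.5}
    - {"offset": [0.169,-0.005,0.02],"yaw": 0.213,"claw": 0.5}

```text
time: 34.55
ee_pos: [0.1323, -0.2672, 0.0912]
tcp_rot: [-165.5, 13.4, -78.1]
wrist_force: [0.7, 0.1, 0.5]
opening: 0.0428
grasp_force: 0.0
```

```bash
cat >> h.py <<'E'
def rib(n,P,ok,xy,r=.045):
    near=ok&(np.hypot(P[...,0]-xy[0],P[...,1]-xy[1])<r)
    q=near&(P[...,2]>.027)&(P[...,2]<.037);pl=near&(P[...,2]>.010)&(P[...,2]<.020)
    a=cv2.minAreaRect((P[q][:,:2]*1000).astype(np.float32));b=cv2.minAreaRect((P[q|pl][:,:2]*1000).astype(np.float32))
    long=a[2] if a[1][0]>a[1][1] else a[2]+90
    dv=np.array(b[0])-a[0];phi=long+90
    if dv@[np.cos(np.radians(phi)),np.sin(np.radians(phi))]<0: phi-=180
    psi=(phi-90+180)%360-180
    print(n,'rib',np.round(a[0],1),np.round(a[1],1),q.sum(),'box',np.round(b[1],1),'d',np.round(dv,1),'nose dir',round(phi,1),'psi',round(psi,1))
E
python3 - <<'E'
from h import *
o=get_obs();print(o['ee_pos'],o['tcp_rot'],o['q'])
p,d=camera('wrist');P=cloud('wrist',d,o);cv2.imwrite('pics/w5.png',p[...,::-1])
rib('yel',P,d>0,(.4595,-.0566))
p,d=camera('top');P=cloud('top',d);np.savez('top4.npz',p=p,d=d)
ok=d>0
rib('ora',P,ok,(.42,.16));rib('grey',P,ok,(.376,.255));rib('gre',P,ok,(.3898,-.268))
m=ok&(P[...,2]>.0115)&(P[...,2]<.022)&(abs(P[...,0]-.61)<.07)&(abs(P[...,1])<.16)
n,l,s,c=cv2.connectedComponentsWithStats(m.astype(np.uint8));k=1+np.argmax(s[1:,4]);print('tray',cv2.minAreaRect((P[l==k][:,:2]*1000).astype(np.float32)))
E
```

```text
[ 0.1323385  -0.26719086  0.09118192] [-165.45183025   13.44740764  -78.1451075 ] [-78.17000779 -17.81912316 -27.11418273  94.15863152  14.54237779
 179.97498082]
yel rib [0. 0.] [0. 0.] 0 box [0. 0.] d [0. 0.] nose dir 180.0 psi 90.0
ora rib [426.4 163.1] [10.  31.1] 92 box [34.7 69.5] d [-3.9 -3.5] nose dir 216.1 psi 126.1
grey rib [375.3 259.6] [29.3 11.3] 88 box [70.3 35.3] d [-3.2  3.6] nose dir 144.1 psi 54.1
gre rib [ 389.7 -268.6] [11.  30.5] 100 box [34.8 69.6] d [-4.1 -2.6] nose dir 209.3 psi 119.3
tray ((609.1768188476562, -1.164031982421875), (88.48501586914062, 258.388427734375), 1.363516926765442)
```

Emit:
servo_tool:
  rows:
    - {"offset": [0,0,0],"yaw": -0.1,"claw": 0.5}
    - {"offset": [0,0,0],"yaw": -0.1,"claw": 0.5}
    - {"offset": [0,0,0],"yaw": -0.1,"claw": 0.5}

```text
time: 35.02
ee_pos: [0.1338, -0.2674, 0.0914]
tcp_rot: [-162.0, 8.3, -60.4]
wrist_force: [-0.2, -0.8, -0.0]
opening: 0.0432
grasp_force: 0.0
```

Run:
```python
from h import *
o=get_obs();print(o['q'],o['qd'])
```

```text
[-77.99810875 -17.72396763 -27.03182797  94.13410757  14.64691134
 162.010001  ] [-0.22379073 -0.03102823  0.02382679  0.14934504 -0.08949192  4.01449138]
```

Run:
```python
from h import *
o=get_obs()
M=R.from_euler('xyz',o['tcp_rot'],degrees=True).as_matrix();print(M.round(3))
z=M[:,2];print('lean dir of fingertips (world deg)',np.degrees(np.arctan2(z[1],z[0])),'lean',np.degrees(np.arccos(-z[2])))
```

```text
[[ 0.488 -0.849  0.201]
 [-0.86  -0.43   0.273]
 [-0.145 -0.306 -0.941]]
lean dir of fingertips (world deg) 53.653162809096095 lean 19.7800646952453
```

Emit:
servo_tool:
  rows:
    - {"offset": [0,0,-0.3],"yaw": -0.5,"claw": 0.5}
    - {"offset": [0,0,-0.5],"yaw": -0.5,"claw": 0.5}
    - {"offset": [0,0,-0.5],"yaw": -0.5,"claw": 0.5}
    - {"offset": [0.1,-0.3,-0.5],"yaw": -0.5,"claw": 0.5}
    - {"offset": [0.2,-0.6,-0.5],"yaw": -0.5,"claw": 0.5}
    - {"offset": [0.3,-1,-0.5],"yaw": -0.5,"claw": 0.5}
    - {"offset": [0.3,-1,-0.5],"yaw": -0.5,"claw": 0.5}
    - {"offset": [0.3,-1,-0.5],"yaw": -0.5,"claw": 0.5}
    - {"offset": [0.3,-1,-0.5],"yaw": -0.5,"claw": 0.5}
    - {"offset": [0.3,-1,-0.5],"yaw": -0.5,"claw": 0.5}
    - {"offset": [0.3,-1,-0.5],"yaw": -0.5,"claw": 0.5}

```text
time: 36.4
ee_pos: [0.2228, -0.264, 0.1648]
tcp_rot: [-171.2, -17.7, 26.7]
wrist_force: [-0.2, -0.0, 0.2]
opening: 0.0425
grasp_force: 0.0
```

```bash
cat >> h.py <<'E'
def st(tgt=None):
    o=get_obs();M=R.from_euler('xyz',o['tcp_rot'],degrees=True).as_matrix();z=M[:,2]
    print('q',o['q'].round(1),'p',o['ee_pos'].round(4),'rot',np.round(o['tcp_rot'],1),'lean',np.degrees(np.arctan2(z[1],z[0])).round(1),np.degrees(np.arccos(-z[2])).round(1))
    if tgt is not None: print('off to tgt',((M.T@(np.array(tgt)-o['ee_pos']))*10).round(3))
E
python3 -c "
from h import *
st((.32,-.235,.15))"
```

```text
q [-64.7 -15.7 -17.2  98.2  17.3  85.8] p [ 0.2228 -0.264   0.1648] rot [-171.2  -17.7   26.7] lean 53.6 19.7
off to tgt [0.906 0.243 0.413]
```

Emit:
servo_tool:
  rows:
    - {"offset": [0.4,0.1,0.2],"yaw": -0.7,"claw": 0.5}
    - {"offset": [0.9,0.24,0.4],"yaw": -0.7,"claw": 0.5}
    - {"offset": [0.9,0.24,0.4],"yaw": -0.7,"claw": 0.5}
    - {"offset": [0.9,0.24,0.4],"yaw": -0.7,"claw": 0.5}
    - {"offset": [0.9,0.24,0.4],"yaw": -0.7,"claw": 0.5}
    - {"offset": [0.9,0.24,0.4],"yaw": -0.7,"claw": 0.5}
    - {"offset": [0.9,0.24,0.4],"yaw": -0.7,"claw": 0.5}
    - {"offset": [0.9,0.24,0.4],"yaw": -0.7,"claw": 0.5}
    - {"offset": [0.9,0.24,0.4],"yaw": -0.7,"claw": 0.5}
    - {"offset": [0.9,0.24,0.4],"yaw": -0.7,"claw": 0.5}
    - {"offset": [0.9,0.24,0.4],"yaw": -0.7,"claw": 0.5}
    - {"offset": [0.9,0.24,0.4],"yaw": -0.7,"claw": 0.5}

```text
time: 37.9
ee_pos: [0.3188, -0.2352, 0.1512]
tcp_rot: [160.6, 3.6, 153.7]
wrist_force: [0.3, 0.4, -0.6]
opening: 0.0425
grasp_force: 0.0
```

Emit:
servo_tool:
  rows:
    - {"offset": [0,0,0],"yaw": -0.7,"claw": 0.5}
    - {"offset": [0,0,0],"yaw": -0.7,"claw": 0.5}
    - {"offset": [0,0,0],"yaw": -0.7,"claw": 0.5}
    - {"offset": [0,0,0],"yaw": -0.7,"claw": 0.5}
    - {"offset": [0,0,0],"yaw": -0.7,"claw": 0.5}
    - {"offset": [0,0,0],"yaw": -0.7,"claw": 0.5}
    - {"offset": [0,0,0],"yaw": -0.7,"claw": 0.5}
    - {"offset": [0,0,0],"yaw": -0.7,"claw": 0.5}
    - {"offset": [0,0,0],"yaw": -0.7,"claw": 0.5}
    - {"offset": [0,0,0],"yaw": -0.7,"claw": 0.5}
    - {"offset": [0,0,0],"yaw": -0.7,"claw": 0.5}
    - {"offset": [0,0,0],"yaw": -0.7,"claw": 0.5}

```text
time: 39.4
ee_pos: [0.3188, -0.2352, 0.1512]
tcp_rot: [-165.3, 13.4, -77.9]
wrist_force: [0.4, 0.2, 0.2]
opening: 0.0428
grasp_force: 0.0
```

```bash
python3 -c "
from h import *
st()"
```

```text
q [ -50.7  -13.6  -16.8   91.8   19.1 -151.9] p [ 0.3188 -0.2352  0.1512] rot [-165.3   13.4  -77.9] lean 53.6 19.7
```

Emit:
servo_tool:
  rows:
    - {"offset": [0,0,0],"yaw": -0.2,"claw": 0.5}
    - {"offset": [0,0,0],"yaw": -0.2,"claw": 0.5}
    - {"offset": [0,0,0],"yaw": -0.2,"claw": 0.5}
    - {"offset": [0,0,0],"yaw": -0.2,"claw": 0.5}
    - {"offset": [0,0,0],"yaw": -0.2,"claw": 0.5}

```text
time: 40.02
ee_pos: [0.3417, -0.2129, 0.1511]
tcp_rot: [-161.8, 2.5, -45.4]
wrist_force: [0.7, 0.1, -0.2]
opening: 0.0426
grasp_force: 0.0
```

```bash
python3 -c "
from h import *
st()"
```

```text
q [ -45.3  -15.2  -17.8   89.8   18.2 -179.8] p [ 0.3417 -0.2129  0.1511] rot [-161.8    2.5  -45.4] lean 52.2 18.4
```

Emit:
servo_tool:
  rows:
    - {"offset": [0,0.5,-0.15],"yaw": -0.02,"claw": 0.5}
    - {"offset": [0,0.95,-0.3],"yaw": -0.02,"claw": 0.5}
    - {"offset": [0,0.95,-0.3],"yaw": -0.02,"claw": 0.5}
    - {"offset": [0,0.95,-0.3],"yaw": -0.02,"claw": 0.5}

```text
time: 40.52
ee_pos: [0.3303, -0.2265, 0.1493]
tcp_rot: [-164.3, 1.5, -46.1]
wrist_force: [0.1, -1.0, 1.5]
opening: 0.0427
grasp_force: 0.0
```

```bash
python3 -c "
from h import *
st()"
```

```text
q [ -46.   -16.1  -18.3   89.3   15.7 -179.9] p [ 0.3303 -0.2265  0.1493] rot [-164.3    1.5  -46.1] lean 49.1 15.7
```

Emit:
servo_tool:
  rows:
    - {"offset": [0,0.95,-0.28],"yaw": -0.02,"claw": 0.5}
    - {"offset": [0,0.95,-0.28],"yaw": -0.02,"claw": 0.5}
    - {"offset": [0,0.95,-0.28],"yaw": -0.02,"claw": 0.5}

```text
time: 40.9
ee_pos: [0.3199, -0.2382, 0.1501]
tcp_rot: [-166.9, 0.6, -46.5]
wrist_force: [-0.2, -0.4, 0.2]
opening: 0.0426
grasp_force: 0.0
```

Emit:
servo_tool:
  rows:
    - {"offset": [0,0.95,-0.23],"yaw": -0.02,"claw": 0.5}
    - {"offset": [0,0.95,-0.23],"yaw": -0.02,"claw": 0.5}
    - {"offset": [0,0.95,-0.23],"yaw": -0.02,"claw": 0.5}

```text
time: 41.28
ee_pos: [0.3092, -0.2496, 0.1505]
tcp_rot: [-169.4, -0.1, -46.9]
wrist_force: [-1.0, 0.1, 0.3]
opening: 0.0426
grasp_force: 0.0
```

```bash
python3 -c "
from h import *
st()"
```

```text
q [ -46.8  -17.6  -18.6   88.8   10.6 -179.9] p [ 0.3092 -0.2496  0.1505] rot [-1.694e+02 -1.000e-01 -4.690e+01] lean 42.4 10.6
```

Emit:
servo_tool:
  rows:
    - {"offset": [0,0.95,-0.18],"yaw": -0.02,"claw": 0.5}
    - {"offset": [0,0.95,-0.18],"yaw": -0.02,"claw": 0.5}
    - {"offset": [0,0.95,-0.18],"yaw": -0.02,"claw": 0.5}

```text
time: 41.65
ee_pos: [0.2984, -0.2608, 0.1505]
tcp_rot: [-172.0, -0.7, -47.2]
wrist_force: [0.4, -0.3, -0.1]
opening: 0.0427
grasp_force: 0.0
```

Emit:
servo_tool:
  rows:
    - {"offset": [0,0.95,-0.14],"yaw": -0.02,"claw": 0.5}
    - {"offset": [0,0.95,-0.14],"yaw": -0.02,"claw": 0.5}
    - {"offset": [0,0.95,-0.14],"yaw": -0.02,"claw": 0.5}

```text
time: 42.02
ee_pos: [0.2874, -0.2718, 0.1511]
tcp_rot: [-174.6, -1.1, -47.5]
wrist_force: [-1.1, 0.3, 0.8]
opening: 0.0425
grasp_force: 0.0
```

Emit:
servo_tool:
  rows:
    - {"offset": [0,0.95,-0.09],"yaw": -0.02,"claw": 0.5}
    - {"offset": [0,0.95,-0.09],"yaw": -0.02,"claw": 0.5}
    - {"offset": [0,0.95,-0.09],"yaw": -0.02,"claw": 0.5}

```text
time: 42.4
ee_pos: [0.2763, -0.2825, 0.151]
tcp_rot: [-177.2, -1.4, -47.8]
wrist_force: [0.2, 0.4, -0.1]
opening: 0.0424
grasp_force: 0.0
```

```bash
python3 -c "
from h import *
st()"
```

```text
q [ -47.7  -18.7  -18.9   88.5    2.8 -179.9] p [ 0.2763 -0.2825  0.151 ] rot [-177.2   -1.4  -47.8] lean 15.6 3.1
```

Emit:
servo_tool:
  rows:
    - {"offset": [0,1,-0.05],"yaw": -0.02,"claw": 0.5}
    - {"offset": [0,1,-0.05],"yaw": -0.02,"claw": 0.5}
    - {"offset": [0,1,-0.05],"yaw": -0.02,"claw": 0.5}
    - {"offset": [0,1,-0.05],"yaw": -0.02,"claw": 0.5}

```text
time: 42.9
ee_pos: [0.2647, -0.2936, 0.1513]
tcp_rot: [-179.9, -1.5, -48.1]
wrist_force: [-0.7, -0.2, 0.5]
opening: 0.0428
grasp_force: 0.0
```

Run:
```python
from h import *
st()
o=get_obs();p,d=camera('top');P=cloud('top',d);ok=d>0;np.savez('top5.npz',p=p,d=d);cv2.imwrite('pics/top5.png',p[160:420,70:570,::-1])
rib('yel',P,ok,(.4575,-.0586));rib('gre',P,ok,(.3898,-.268));rib('ora',P,ok,(.42,.16));rib('grey',P,ok,(.376,.255))
s=plan((.2652,-.2932,.15,-48),[(.32,-.2,.12,10),(.4595,-.0566,.09,53.4)])
```

```text
q [-4.800e+01 -1.870e+01 -1.880e+01  8.840e+01  1.000e-01 -1.799e+02] p [ 0.2647 -0.2936  0.1513] rot [-179.9   -1.5  -48.1] lean -45.6 1.5
yel rib [457.7 -58.4] [29.4  9.9] 86 box [72.9 33.9] d [ 2.3 -5.8] nose dir -36.4 psi -126.4
gre rib [ 389.8 -268.4] [11.8 30.2] 102 box [35.3 69.3] d [-3.9 -2.7] nose dir 210.3 psi 120.3
ora rib [426.6 162.9] [10.  30.4] 91 box [35.7 69.7] d [-4.9 -3.1] nose dir 216.3 psi 126.3
grey rib [375.7 259.3] [29.5 10.7] 88 box [70.1 35.6] d [-3.8  3.2] nose dir 139.8 psi 49.8
off [-0.316 -1.     0.291] yaw -0.3126 minrows 6 ->  [ 0.3184 -0.2028  0.1209  8.268 ]
off [ 0.02  -0.025  0.009] yaw -0.0096 minrows 1 ->  [ 0.32  -0.2    0.12   9.996]
off [ 1.    -0.721  0.185] yaw -0.1486 minrows 3 ->  [ 0.406  -0.1117  0.1015 36.744 ]
off [ 0.759 -0.121  0.115] yaw -0.0925 minrows 2 ->  [ 0.4595 -0.0566  0.09   53.394 ]
```

Run:
```python
from h import *
s=plan((.2648,-.2936,.1513,312),[(.392,-.266,.09,300.3)])
```

```text
off [ 0.572 -1.     0.542] yaw 0.0575 minrows 3 ->  [ 3.7740e-01 -2.6920e-01  9.7100e-02  3.0165e+02]
off [ 0.049 -0.141  0.071] yaw 0.0075 minrows 1 ->  [ 3.920e-01 -2.660e-01  9.000e-02  3.003e+02]
```

Emit:
servo_tool:
  rows:
    - {"offset": [0,0,0],"yaw": 0.0575,"claw": 0.6}
    - {"offset": [0,0,0.2],"yaw": 0.0575,"claw": 0.6}
    - {"offset": [0.572,-1,0.542],"yaw": 0.0575,"claw": 0.6}
    - {"offset": [0.572,-1,0.542],"yaw": 0.0575,"claw": 0.6}
    - {"offset": [0.572,-1,0.542],"yaw": 0.0575,"claw": 0.6}
    - {"offset": [0.572,-1,0.542],"yaw": 0.0575,"claw": 0.6}

```text
time: 43.7
ee_pos: [0.3779, -0.27, 0.0986]
tcp_rot: [-179.7, -1.4, -58.4]
wrist_force: [1.2, -0.2, 0.1]
opening: 0.0337
grasp_force: 0.0
```

Emit:
servo_tool:
  rows:
    - {"offset": [0.049,-0.141,0.071],"yaw": 0.0075,"claw": 0.6}
    - {"offset": [0.049,-0.141,0.071],"yaw": 0.0075,"claw": 0.6}
    - {"offset": [0.049,-0.141,0.071],"yaw": 0.0075,"claw": 0.6}
    - {"offset": [0.049,-0.141,0.071],"yaw": 0.0075,"claw": 0.6}
    - {"offset": [0.049,-0.141,0.071],"yaw": 0.0075,"claw": 0.6}

```text
time: 44.32
ee_pos: [0.3927, -0.2673, 0.0921]
tcp_rot: [-179.7, -1.5, -59.8]
wrist_force: [0.2, 0.0, -0.3]
opening: 0.0338
grasp_force: 0.0
```

```bash
cat >> h.py <<'E'
def look(n,xy):
    o=get_obs();p,d=camera('wrist');P=cloud('wrist',d,o);rib(n,P,d>0,xy);return p,P
E
python3 - <<'E'
from h import *
st();p,P=look('gre',(.392,-.266));cv2.imwrite('pics/w6.png',p[...,::-1])
E
```

```text
q [ -34.    -7.5  -16.1   79.9   -0.3 -154.3] p [ 0.3927 -0.2673  0.0921] rot [-179.7   -1.5  -59.8] lean -46.7 1.5
gre rib [ 390.9 -267.5] [10.  30.2] 1000 box [35.4 71.2] d [-5.3 -2.6] nose dir 208.9 psi 118.9
```

Run:
```python
from h import *
st((.391,-.2675,.007))
```

```text
q [ -34.    -7.5  -16.1   79.8   -0.3 -154.3] p [ 0.3927 -0.2673  0.092 ] rot [-179.7   -1.5  -59.8] lean -46.8 1.5
off to tgt [-0.029  0.021  0.849]
```

Emit:
servo_tool:
  rows:
    - {"offset": [-0.029,0.021,0.5],"yaw": 0.007,"claw": 0.6}
    - {"offset": [-0.029,0.021,0.849],"yaw": 0.007,"claw": 0.6}
    - {"offset": [-0.029,0.021,0.849],"yaw": 0.007,"claw": 0.6}
    - {"offset": [-0.029,0.021,0.849],"yaw": 0.007,"claw": 0.6}
    - {"offset": [-0.029,0.021,0.849],"yaw": 0.007,"claw": 1}
    - {"offset": [-0.029,0.021,0.849],"yaw": 0.007,"claw": 1}
    - {"offset": [-0.029,0.021,0.849],"yaw": 0.007,"claw": 1}
    - {"offset": [-0.029,0.021,0.849],"yaw": 0.007,"claw": 1}
    - {"offset": [-0.029,0.021,0.849],"yaw": 0.007,"claw": 1}

```text
time: 45.5
ee_pos: [0.3916, -0.2676, 0.0076]
tcp_rot: [-179.6, -1.5, -61.0]
wrist_force: [-0.6, 0.6, 6.0]
opening: 0.0092
grasp_force: 32.3
```

Run:
```python
from h import *
st((.391,-.2675,.007))
```

```text
q [ -34.1   -5.7  -23.9   70.2   -0.3 -153.1] p [ 0.3916 -0.2676  0.0076] rot [-179.6   -1.5  -61. ] lean -46.1 1.6
off to tgt [-0.004  0.005  0.006]
```

Run:
```python
from h import *
s=plan((.3916,-.2676,.0076,299),[(.3916,-.2676,.07,299),(.6145,-.109,.07,181.5)])
```

```text
off [ 0.     0.    -0.624] yaw -0.0 minrows 1 ->  [ 3.916e-01 -2.676e-01  7.000e-02  2.990e+02]
off [-0.113 -1.    -0.   ] yaw 0.2401 minrows 5 ->  [ 4.73600e-01 -2.09200e-01  7.00000e-02  2.55782e+02]
off [-1.   -0.85 -0.  ] yaw 0.3132 minrows 6 ->  [ 5.80500e-01 -1.33200e-01  7.00000e-02  1.99406e+02]
off [-0.401  0.115 -0.   ] yaw 0.0995 minrows 2 ->  [ 6.14500e-01 -1.09000e-01  7.00000e-02  1.81496e+02]
```

Emit:
servo_tool:
  rows:
    - {"offset": [0,0,-0.3],"yaw": 0,"claw": 1}
    - {"offset": [0,0,-0.624],"yaw": 0,"claw": 1}
    - {"offset": [0,0,-0.624],"yaw": 0,"claw": 1}

```text
time: 45.88
ee_pos: [0.3912, -0.2669, 0.0716]
tcp_rot: [-179.5, -1.6, -61.0]
wrist_force: [-0.3, 0.1, -0.0]
opening: 0.0093
grasp_force: 31.5
```

Emit:
servo_tool:
  rows:
    - {"offset": [-0.03,-0.3,0],"yaw": 0.24,"claw": 1}
    - {"offset": [-0.06,-0.6,0],"yaw": 0.24,"claw": 1}
    - {"offset": [-0.113,-1,0],"yaw": 0.24,"claw": 1}
    - {"offset": [-0.113,-1,0],"yaw": 0.24,"claw": 1}
    - {"offset": [-0.113,-1,0],"yaw": 0.24,"claw": 1}
    - {"offset": [-0.113,-1,0],"yaw": 0.24,"claw": 1}

```text
time: 46.62
ee_pos: [0.4715, -0.2079, 0.069]
tcp_rot: [-178.8, -0.8, -104.0]
wrist_force: [0.2, 0.1, -0.4]
opening: 0.0092
grasp_force: 31.5
```

Emit:
servo_tool:
  rows:
    - {"offset": [-0.3,-0.25,0],"yaw": 0.313,"claw": 1}
    - {"offset": [-0.6,-0.5,0],"yaw": 0.313,"claw": 1}
    - {"offset": [-1,-0.85,0],"yaw": 0.313,"claw": 1}
    - {"offset": [-1,-0.85,0],"yaw": 0.313,"claw": 1}
    - {"offset": [-1,-0.85,0],"yaw": 0.313,"claw": 1}
    - {"offset": [-1,-0.85,0],"yaw": 0.313,"claw": 1}
    - {"offset": [-1,-0.85,0],"yaw": 0.313,"claw": 1}

```text
time: 47.5
ee_pos: [0.5786, -0.1321, 0.0699]
tcp_rot: [-178.6, 0.6, -160.4]
wrist_force: [0.2, 0.2, -1.2]
opening: 0.0092
grasp_force: 31.5
```

Emit:
servo_tool:
  rows:
    - {"offset": [-0.401,0.115,0],"yaw": 0.1,"claw": 1}
    - {"offset": [-0.401,0.115,0],"yaw": 0.1,"claw": 1}
    - {"offset": [-0.401,0.115,0],"yaw": 0.1,"claw": 1}
    - {"offset": [-0.401,0.115,0],"yaw": 0.1,"claw": 1}
    - {"offset": [-0.401,0.115,0],"yaw": 0.1,"claw": 1}
    - {"offset": [-0.401,0.115,0],"yaw": 0.1,"claw": 1}

```text
time: 48.25
ee_pos: [0.6128, -0.1077, 0.0703]
tcp_rot: [-178.9, 1.0, -178.5]
wrist_force: [-0.2, 0.0, 0.1]
opening: 0.0094
grasp_force: 31.5
```

Run:
```python
from h import *
st((.6145,-.109,.011))
o=get_obs();p,d=camera('wrist');P=cloud('wrist',d,o);cv2.imwrite('pics/w7.png',p[...,::-1])
hs=cv2.cvtColor(p,cv2.COLOR_RGB2HSV)
g=(hs[...,0]>40)&(hs[...,0]<85)&(hs[...,1]>90)
print('green',g.sum(),P[g].min(0),P[g].max(0))
q=(d>0)&(P[...,2]>.012)&(P[...,2]<.018)&(abs(P[...,0]-.61)<.06)&(abs(P[...,1])<.2)&(hs[...,1]<60)
print(q.sum(),cv2.minAreaRect((P[q][:,:2]*1000).astype(np.float32)))
```

```text
q [ -9.5  13.2   3.   78.6  -0.9 -11. ] p [ 0.6128 -0.1077  0.0703] rot [-178.9    1.  -178.5] lean -46.6 1.5
off to tgt [-0.006 -0.002  0.593]
green 5776 [ 0.5324686  -0.11869974  0.06599415] [ 0.64239747 -0.08308714  0.22431852]
11499 ((612.1864624023438, -27.975936889648438), (89.16635131835938, 202.4102020263672), 1.3302127122879028)
```

View pics/w7.png

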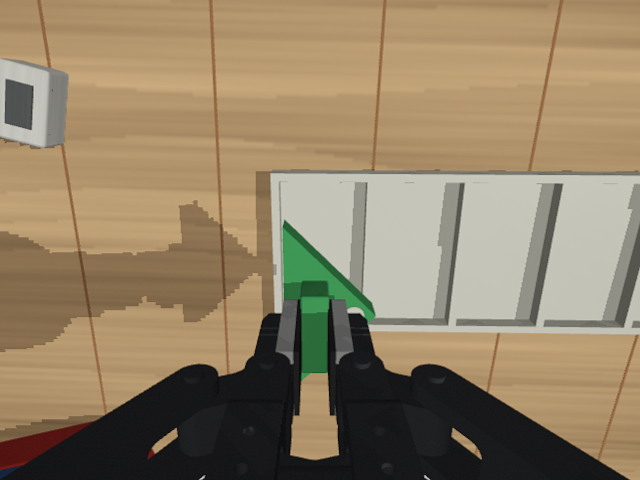

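Emit:
servo_tool:
  rows:
    - {"offset": [-0.006,-0.002,0.3],"yaw": 0,"claw": 1}
    - {"offset": [-0.006,-0.002,0.5],"yaw": 0,"claw": 1}
    - {"offset": [-0.006,-0.002,0.59],"yaw": 0,"claw": 1}
    - {"offset": [-0.006,-0.002,0.59],"yaw": 0,"claw": 1}
    - {"offset": [-0.006,-0.002,0.59],"yaw": 0,"claw": 1}
    - {"offset": [-0.006,-0.002,0.59],"yaw": 0,"claw": 0.7}
    - {"offset": [-0.006,-0.002,0.59],"yaw": 0,"claw": 0.7}
    - {"offset": [-0.006,-0.002,0.59],"yaw": 0,"claw": 0.7}
    - {"offset": [-0.006,-0.002,0.3],"yaw": 0,"claw": 0.7}
    - {"offset": [-0.006,-0.002,0],"yaw": 0,"claw": 0.7}
    - {"offset": [-0.006,-0.002,0],"yaw": 0,"claw": 0.7}
    - {"offset": [-0.006,-0.002,0],"yaw": 0,"claw": 0.6}

```text
time: 49.8
ee_pos: [0.6133, -0.1076, 0.0696]
tcp_rot: [-178.9, 1.0, -178.5]
wrist_force: [0.6, -0.4, 0.0]
opening: 0.0343
grasp_force: 0.0
```

Run:
```python
from h import *
st()
o=get_obs();p,d=camera('wrist');P=cloud('wrist',d,o);
hs=cv2.cvtColor(p,cv2.COLOR_RGB2HSV)
g=(hs[...,0]>40)&(hs[...,0]<85)&(hs[...,1]>90)&(abs(P[...,1]+.1)<.06)
for lo,hi in((.03,.04),(.014,.024)):
    q=g&(P[...,2]>lo)&(P[...,2]<hi);print(q.sum(),np.median(P[q][:,2]),cv2.minAreaRect((P[q][:,:2]*1000).astype(np.float32)))
s=plan((.6124,-.1075,.07,181.5),[(.46,-.0555,.08,53.6)])
```

```text
q [ -9.5  13.3   3.   78.5  -0.9 -11. ] p [ 0.6133 -0.1076  0.0696] rot [-178.9    1.  -178.5] lean -47.5 1.5
1215 0.035045753163480825 ((614.74462890625, -107.15921020507812), (30.657487869262695, 9.966989517211914), 1.816360592842102)
3045 0.01911912074023489 ((614.546875, -101.57762145996094), (69.8455810546875, 34.894474029541016), 1.3527153730392456)
off [ 1.     0.371 -0.066] yaw 0.4706 minrows 8 ->  [ 5.1150e-01 -7.3000e-02  7.6600e-02  9.6792e+01]
off [ 0.235 -0.49  -0.034] yaw 0.24 minrows 5 ->  [ 0.46   -0.0555  0.08   53.592 ]
```

Emit:
servo_tool:
  rows:
    - {"offset": [0.5,0.2,-0.066],"yaw": 0.47,"claw": 0.6}
    - {"offset": [1,0.371,-0.066],"yaw": 0.47,"claw": 0.6}
    - {"offset": [1,0.371,-0.066],"yaw": 0.47,"claw": 0.6}
    - {"offset": [1,0.371,-0.066],"yaw": 0.47,"claw": 0.6}
    - {"offset": [1,0.371,-0.066],"yaw": 0.47,"claw": 0.6}
    - {"offset": [1,0.371,-0.066],"yaw": 0.47,"claw": 0.6}
    - {"offset": [1,0.371,-0.066],"yaw": 0.47,"claw": 0.6}
    - {"offset": [1,0.371,-0.066],"yaw": 0.47,"claw": 0.6}
    - {"offset": [1,0.371,-0.066],"yaw": 0.47,"claw": 0.6}

```text
time: 50.98
ee_pos: [0.512, -0.073, 0.0733]
tcp_rot: [179.2, 1.2, 96.9]
wrist_force: [0.5, -0.1, -1.0]
opening: 0.0342
grasp_force: 0.0
```

Emit:
servo_tool:
  rows:
    - {"offset": [0.235,-0.49,-0.034],"yaw": 0.24,"claw": 0.6}
    - {"offset": [0.235,-0.49,-0.034],"yaw": 0.24,"claw": 0.6}
    - {"offset": [0.235,-0.49,-0.034],"yaw": 0.24,"claw": 0.6}
    - {"offset": [0.235,-0.49,-0.034],"yaw": 0.24,"claw": 0.6}
    - {"offset": [0.235,-0.49,-0.034],"yaw": 0.24,"claw": 0.6}
    - {"offset": [0.235,-0.49,-0.034],"yaw": 0.24,"claw": 0.6}
    - {"offset": [0.235,-0.49,-0.034],"yaw": 0.24,"claw": 0.6}

```text
time: 51.85
ee_pos: [0.461, -0.0555, 0.0763]
tcp_rot: [178.6, 0.3, 53.8]
wrist_force: [-0.3, 0.9, 0.5]
opening: 0.0342
grasp_force: 0.0
```

Run:
```python
from h import *
st();look('yel',(.4595,-.0566))
st((.4595,-.0566,.007))
```

```text
q [ -6.2  -8.4 -18.7  78.6  -1.  119.9] p [ 0.461  -0.0555  0.0763] rot [178.6   0.3  53.8] lean -47.3 1.5
yel rib [460.5 -57.3] [30.5 10. ] 1107 box [70.1 35.2] d [ 4.6 -3.3] nose dir -35.5 psi -125.5
q [ -6.2  -8.4 -18.7  78.6  -1.  119.9] p [ 0.461  -0.0555  0.0764] rot [178.6   0.3  53.8] lean -47.2 1.5
off to tgt [-0.014 -0.023  0.694]
```

Emit:
servo_tool:
  rows:
    - {"offset": [-0.014,-0.011,0.4],"yaw": -0.004,"claw": 0.6}
    - {"offset": [-0.014,-0.011,0.69],"yaw": -0.004,"claw": 0.6}
    - {"offset": [-0.014,-0.011,0.69],"yaw": -0.004,"claw": 0.6}
    - {"offset": [-0.014,-0.011,0.69],"yaw": -0.004,"claw": 1}
    - {"offset": [-0.014,-0.011,0.69],"yaw": -0.004,"claw": 1}
    - {"offset": [-0.014,-0.011,0.69],"yaw": -0.004,"claw": 1}
    - {"offset": [-0.014,-0.011,0.69],"yaw": -0.004,"claw": 1}
    - {"offset": [-0.014,-0.011,0.69],"yaw": -0.004,"claw": 1}

```text
time: 52.9
ee_pos: [0.4616, -0.0574, 0.0091]
tcp_rot: [178.4, 0.2, 54.4]
wrist_force: [-0.3, -0.9, 6.8]
opening: 0.009
grasp_force: 33.1
```

Run:
```python
from h import *
st()
s=plan((.4605,-.0573,.0075,54.5),[(.4605,-.0573,.07,54.5),(.6131,-.061,.07,181.4)])
```

```text
q [ -6.5  -6.7 -24.8  70.7  -1.  119.1] p [ 0.4616 -0.0574  0.0091] rot [178.4   0.2  54.4] lean -43.3 1.6
off [ 0.     0.    -0.625] yaw -0.0 minrows 1 ->  [ 0.4605 -0.0573  0.07   54.5   ]
off [0.677 1.    0.   ] yaw -0.5578 minrows 10 ->  [ 5.81200e-01 -6.03000e-02  7.00000e-02  1.54904e+02]
off [-0.292  0.128  0.   ] yaw -0.1472 minrows 3 ->  [ 6.131e-01 -6.100e-02  7.000e-02  1.814e+02]
```

Emit:
servo_tool:
  rows:
    - {"offset": [0,0,-0.3],"yaw": 0,"claw": 1}
    - {"offset": [0,0,-0.61],"yaw": 0,"claw": 1}
    - {"offset": [0,0,-0.61],"yaw": 0,"claw": 1}

```text
time: 53.28
ee_pos: [0.4611, -0.0562, 0.0713]
tcp_rot: [178.3, 0.2, 54.4]
wrist_force: [-0.5, -0.0, -0.2]
opening: 0.0088
grasp_force: 32.1
```

Emit:
servo_tool:
  rows:
    - {"offset": [0.1,0.2,0],"yaw": -0.558,"claw": 1}
    - {"offset": [0.25,0.4,0],"yaw": -0.558,"claw": 1}
    - {"offset": [0.45,0.7,0],"yaw": -0.558,"claw": 1}
    - {"offset": [0.677,1,0],"yaw": -0.558,"claw": 1}
    - {"offset": [0.677,1,0],"yaw": -0.558,"claw": 1}
    - {"offset": [0.677,1,0],"yaw": -0.558,"claw": 1}
    - {"offset": [0.677,1,0],"yaw": -0.558,"claw": 1}
    - {"offset": [0.677,1,0],"yaw": -0.558,"claw": 1}
    - {"offset": [0.677,1,0],"yaw": -0.558,"claw": 1}
    - {"offset": [0.677,1,0],"yaw": -0.558,"claw": 1}
    - {"offset": [0.677,1,0],"yaw": -0.558,"claw": 1}

```text
time: 54.65
ee_pos: [0.5799, -0.0593, 0.0699]
tcp_rot: [-179.4, 1.3, 154.8]
wrist_force: [0.4, 0.2, -0.1]
opening: 0.0089
grasp_force: 32.1
```

Emit:
servo_tool:
  rows:
    - {"offset": [-0.292,0.128,0],"yaw": -0.147,"claw": 1}
    - {"offset": [-0.292,0.128,0],"yaw": -0.147,"claw": 1}
    - {"offset": [-0.292,0.128,0],"yaw": -0.147,"claw": 1}
    - {"offset": [-0.292,0.128,0],"yaw": -0.147,"claw": 1}
    - {"offset": [-0.292,0.128,0],"yaw": -0.147,"claw": 1}
    - {"offset": [-0.292,0.128,0],"yaw": -0.147,"claw": 1}
    - {"offset": [-0.292,0.128,0],"yaw": -0.147,"claw": 1}

```text
time: 55.52
ee_pos: [0.612, -0.0602, 0.0713]
tcp_rot: [-178.9, 1.0, -178.8]
wrist_force: [0.1, -0.4, -0.9]
opening: 0.0088
grasp_force: 32.1
```

Run:
```python
from h import *
st((.613,-.0608,.0125))
```

```text
q [-5.1 12.3  2.  78.6 -1.  -6.4] p [ 0.612  -0.0602  0.0713] rot [-178.9    1.  -178.8] lean -46.7 1.5
off to tgt [0.    0.005 0.588]
```

Emit:
servo_tool:
  rows:
    - {"offset": [0,0.003,0.3],"yaw": 0,"claw": 1}
    - {"offset": [0,0.003,0.5],"yaw": 0,"claw": 1}
    - {"offset": [0,0.003,0.59],"yaw": 0,"claw": 1}
    - {"offset": [0,0.003,0.59],"yaw": 0,"claw": 1}
    - {"offset": [0,0.003,0.59],"yaw": 0,"claw": 1}
    - {"offset": [0,0.003,0.59],"yaw": 0,"claw": 0.75}
    - {"offset": [0,0.003,0.59],"yaw": 0,"claw": 0.75}
    - {"offset": [0,0.003,0.59],"yaw": 0,"claw": 0.75}
    - {"offset": [0,0.003,0.3],"yaw": 0,"claw": 0.75}
    - {"offset": [0,0.003,0],"yaw": 0,"claw": 0.75}
    - {"offset": [0,0.003,0],"yaw": 0,"claw": 0.7}
    - {"offset": [0,0.003,0],"yaw": 0,"claw": 0.6}

```text
time: 57.02
ee_pos: [0.6118, -0.0598, 0.0707]
tcp_rot: [-178.9, 1.0, -178.7]
wrist_force: [0.1, 0.4, -0.2]
opening: 0.0343
grasp_force: 0.0
```

```bash
cat >> h.py <<'E'
def placed(y0):
    o=get_obs();p,d=camera('wrist');P=cloud('wrist',d,o)
    g=(d>0)&(abs(P[...,1]-y0)<.03)&(abs(P[...,0]-.613)<.045)
    for lo,hi in((.03,.04),(.0165,.024)):
        q=g&(P[...,2]>lo)&(P[...,2]<hi);print(q.sum(),np.median(P[q][:,2]).round(4),[np.round(v,1) for v in cv2.minAreaRect((P[q][:,:2]*1000).astype(np.float32))])
E
python3 - <<'E'
from h import *
st();placed(-.057)
p,d=camera('top');P=cloud('top',d);ok=d>0
rib('ora',P,ok,(.42,.16));rib('grey',P,ok,(.376,.255))
s=plan((.612,-.06,.07,181.4),[(.4286,.165,.075,306.2)])
E
```

```text
q [-5.1 12.3  1.9 78.6 -1.  -6.4] p [ 0.6118 -0.0598  0.0707] rot [-178.9    1.  -178.7] lean -47.5 1.5
1239 0.0351 [array([615.6, -59.2]), array([30.5, 10. ]), np.float64(1.7)]
3197 0.0191 [array([611.7, -57.8]), array([58.1, 87.8]), np.float64(88.3)]
ora rib [426.5 162.9] [10.  30.2] 89 box [35.6 70.2] d [-4.7 -3.3] nose dir 218.3 psi 128.3
grey rib [375.4 259.4] [28.6 10.5] 89 box [51.1 49.2] d [ 9.5 -6.7] nose dir -39.1 psi -129.1
off [ 0.775  1.    -0.022] yaw -0.3022 minrows 6 ->  [5.32100e-01 3.81000e-02 7.22000e-02 2.35796e+02]
off [-0.298  1.    -0.018] yaw -0.2492 minrows 5 ->  [4.66100e-01 1.18900e-01 7.40000e-02 2.80652e+02]
off [-0.522  0.284 -0.01 ] yaw -0.1419 minrows 3 ->  [4.28600e-01 1.65000e-01 7.50000e-02 3.06194e+02]
```

Emit:
servo_tool:
  rows:
    - {"offset": [0.4,0.5,-0.022],"yaw": -0.302,"claw": 0.6}
    - {"offset": [0.775,1,-0.022],"yaw": -0.302,"claw": 0.6}
    - {"offset": [0.775,1,-0.022],"yaw": -0.302,"claw": 0.6}
    - {"offset": [0.775,1,-0.022],"yaw": -0.302,"claw": 0.6}
    - {"offset": [0.775,1,-0.022],"yaw": -0.302,"claw": 0.6}
    - {"offset": [0.775,1,-0.022],"yaw": -0.302,"claw": 0.6}
    - {"offset": [0.775,1,-0.022],"yaw": -0.302,"claw": 0.6}

```text
time: 58.0
ee_pos: [0.532, 0.0384, 0.0697]
tcp_rot: [-178.6, -0.3, -124.6]
wrist_force: [-0.8, 0.2, -0.5]
opening: 0.0342
grasp_force: 0.0
```

Emit:
servo_tool:
  rows:
    - {"offset": [-0.298,1,-0.018],"yaw": -0.249,"claw": 0.6}
    - {"offset": [-0.298,1,-0.018],"yaw": -0.249,"claw": 0.6}
    - {"offset": [-0.298,1,-0.018],"yaw": -0.249,"claw": 0.6}
    - {"offset": [-0.298,1,-0.018],"yaw": -0.249,"claw": 0.6}
    - {"offset": [-0.298,1,-0.018],"yaw": -0.249,"claw": 0.6}
    - {"offset": [-0.298,1,-0.018],"yaw": -0.249,"claw": 0.6}

```text
time: 58.75
ee_pos: [0.4665, 0.1193, 0.0692]
tcp_rot: [-179.2, -1.2, -79.8]
wrist_force: [0.8, -0.1, -0.2]
opening: 0.0339
grasp_force: 0.0
```

Emit:
servo_tool:
  rows:
    - {"offset": [-0.522,0.284,-0.01],"yaw": -0.142,"claw": 0.6}
    - {"offset": [-0.522,0.284,-0.01],"yaw": -0.142,"claw": 0.6}
    - {"offset": [-0.522,0.284,-0.01],"yaw": -0.142,"claw": 0.6}
    - {"offset": [-0.522,0.284,-0.01],"yaw": -0.142,"claw": 0.6}
    - {"offset": [-0.522,0.284,-0.01],"yaw": -0.142,"claw": 0.6}
    - {"offset": [-0.522,0.284,-0.01],"yaw": -0.142,"claw": 0.6}

```text
time: 59.5
ee_pos: [0.4292, 0.1655, 0.0687]
tcp_rot: [-179.8, -1.5, -54.1]
wrist_force: [-0.4, 1.1, -0.0]
opening: 0.0345
grasp_force: 0.0
```

Run:
```python
from h import *
look('ora',(.4286,.165))
st((.4286,.165,.008))
```

```text
ora rib [428.2 164.8] [ 9.8 30.5] 1224 box [35.1 70.9] d [-4.9 -3.2] nose dir 216.4 psi 126.4
q [  22.    -8.2  -19.4   78.3   -1.4 -103.9] p [0.4292 0.1655 0.0687] rot [-179.8   -1.5  -54.1] lean -47.0 1.5
off to tgt [-0.015  0.01   0.607]
```

Emit:
servo_tool:
  rows:
    - {"offset": [-0.015,0.01,0.35],"yaw": -0.003,"claw": 0.6}
    - {"offset": [-0.015,0.01,0.61],"yaw": -0.003,"claw": 0.6}
    - {"offset": [-0.015,0.01,0.61],"yaw": -0.003,"claw": 0.6}
    - {"offset": [-0.015,0.01,0.61],"yaw": -0.003,"claw": 1}
    - {"offset": [-0.015,0.01,0.61],"yaw": -0.003,"claw": 1}
    - {"offset": [-0.015,0.01,0.61],"yaw": -0.003,"claw": 1}
    - {"offset": [-0.015,0.01,0.61],"yaw": -0.003,"claw": 1}
    - {"offset": [-0.015,0.01,0.61],"yaw": -0.003,"claw": 1}

```text
time: 60.55
ee_pos: [0.4293, 0.1654, 0.009]
tcp_rot: [-179.7, -1.5, -53.5]
wrist_force: [-0.9, -1.1, 6.2]
opening: 0.009
grasp_force: 35.0
```

Run:
```python
from h import *
st()
s=plan((.4286,.165,.008,306.4),[(.4286,.165,.07,306.4),(.6115,-.0135,.07,181.4)])
```

```text
q [  22.    -6.8  -24.8   71.3   -1.4 -104.6] p [0.4293 0.1654 0.009 ] rot [-179.7   -1.5  -53.5] lean -42.8 1.5
off [ 0.    0.   -0.62] yaw -0.0 minrows 1 ->  [4.286e-01 1.650e-01 7.000e-02 3.064e+02]
off [ 1.    -0.164  0.   ] yaw 0.2753 minrows 5 ->  [5.01100e-01 9.42000e-02 7.00000e-02 2.56846e+02]
off [ 0.605 -1.     0.   ] yaw 0.3176 minrows 6 ->  [5.84800e-01 1.26000e-02 7.00000e-02 1.99678e+02]
off [-0.164 -0.336  0.   ] yaw 0.1015 minrows 2 ->  [ 6.11500e-01 -1.35000e-02  7.00000e-02  1.81408e+02]
```

Emit:
servo_tool:
  rows:
    - {"offset": [0,0,-0.3],"yaw": 0,"claw": 1}
    - {"offset": [0,0,-0.62],"yaw": 0,"claw": 1}
    - {"offset": [0,0,-0.62],"yaw": 0,"claw": 1}

```text
time: 60.92
ee_pos: [0.4289, 0.1669, 0.0725]
tcp_rot: [-179.6, -1.5, -53.5]
wrist_force: [0.4, 0.9, 0.1]
opening: 0.0089
grasp_force: 34.2
```

Emit:
servo_tool:
  rows:
    - {"offset": [0.3,-0.05,0],"yaw": 0.275,"claw": 1}
    - {"offset": [0.6,-0.1,0],"yaw": 0.275,"claw": 1}
    - {"offset": [1,-0.164,0],"yaw": 0.275,"claw": 1}
    - {"offset": [1,-0.164,0],"yaw": 0.275,"claw": 1}
    - {"offset": [1,-0.164,0],"yaw": 0.275,"claw": 1}
    - {"offset": [1,-0.164,0],"yaw": 0.275,"claw": 1}

```text
time: 61.68
ee_pos: [0.4999, 0.0956, 0.0716]
tcp_rot: [-178.8, -0.8, -102.9]
wrist_force: [0.1, 0.1, -0.6]
opening: 0.0089
grasp_force: 34.2
```

Emit:
servo_tool:
  rows:
    - {"offset": [0.2,-0.3,0],"yaw": 0.318,"claw": 1}
    - {"offset": [0.4,-0.6,0],"yaw": 0.318,"claw": 1}
    - {"offset": [0.605,-1,0],"yaw": 0.318,"claw": 1}
    - {"offset": [0.605,-1,0],"yaw": 0.318,"claw": 1}
    - {"offset": [0.605,-1,0],"yaw": 0.318,"claw": 1}
    - {"offset": [0.605,-1,0],"yaw": 0.318,"claw": 1}
    - {"offset": [0.605,-1,0],"yaw": 0.318,"claw": 1}

```text
time: 62.55
ee_pos: [0.5839, 0.0145, 0.075]
tcp_rot: [-178.6, 0.6, -160.0]
wrist_force: [-0.3, -0.1, 0.2]
opening: 0.0088
grasp_force: 34.2
```

Emit:
servo_tool:
  rows:
    - {"offset": [-0.164,-0.336,0],"yaw": 0.1015,"claw": 1}
    - {"offset": [-0.164,-0.336,0],"yaw": 0.1015,"claw": 1}
    - {"offset": [-0.164,-0.336,0],"yaw": 0.1015,"claw": 1}
    - {"offset": [-0.164,-0.336,0],"yaw": 0.1015,"claw": 1}
    - {"offset": [-0.164,-0.336,0],"yaw": 0.1015,"claw": 1}
    - {"offset": [-0.164,-0.336,0],"yaw": 0.1015,"claw": 1}

```text
time: 63.3
ee_pos: [0.6108, -0.0114, 0.0764]
tcp_rot: [-178.9, 1.0, -178.4]
wrist_force: [-0.6, -0.5, -0.2]
opening: 0.0093
grasp_force: 34.2
```

Run:
```python
from h import *
st((.6115,-.0135,.0125))
```

```text
q [-0.5 11.7  1.9 79.1 -1.1 -2.2] p [ 0.6108 -0.0114  0.0764] rot [-178.9    1.  -178.4] lean -46.6 1.5
off to tgt [ 0.004 -0.009  0.639]
```

Emit:
servo_tool:
  rows:
    - {"offset": [0.004,-0.009,0.35],"yaw": 0,"claw": 1}
    - {"offset": [0.004,-0.009,0.55],"yaw": 0,"claw": 1}
    - {"offset": [0.004,-0.009,0.64],"yaw": 0,"claw": 1}
    - {"offset": [0.004,-0.009,0.64],"yaw": 0,"claw": 1}
    - {"offset": [0.004,-0.009,0.64],"yaw": 0,"claw": 1}
    - {"offset": [0.004,-0.009,0.64],"yaw": 0,"claw": 0.75}
    - {"offset": [0.004,-0.009,0.64],"yaw": 0,"claw": 0.75}
    - {"offset": [0.004,-0.009,0.64],"yaw": 0,"claw": 0.75}
    - {"offset": [0.004,-0.009,0.3],"yaw": 0,"claw": 0.75}
    - {"offset": [0.004,-0.009,0],"yaw": 0,"claw": 0.75}
    - {"offset": [0.004,-0.009,0],"yaw": 0,"claw": 0.7}
    - {"offset": [0.004,-0.009,0],"yaw": 0,"claw": 0.6}

```text
time: 64.8
ee_pos: [0.6103, -0.0125, 0.0757]
tcp_rot: [-178.9, 1.0, -178.4]
wrist_force: [0.0, -0.1, -1.0]
opening: 0.0343
grasp_force: 0.0
```

Run:
```python
from h import *
st();placed(-.009)
s=plan((.611,-.012,.076,181.5),[(.3775,.2612,.08,234)])
```

```text
q [-0.7 11.7  1.8 79.1 -1.1 -2.2] p [ 0.6103 -0.0125  0.0757] rot [-178.9    1.  -178.4] lean -47.7 1.5
1177 0.0351 [array([611.9, -12.1]), array([30.8,  9.9]), np.float64(1.4)]
3133 0.0191 [array([610.5, -10.7]), array([56.4, 83.6]), np.float64(89.7)]
off [ 0.81   1.    -0.014] yaw -0.1045 minrows 3 ->  [5.2740e-01 8.5800e-02 7.7400e-02 2.0031e+02]
off [ 0.368  1.    -0.012] yaw -0.0865 minrows 2 ->  [4.5820e-01 1.6690e-01 7.8600e-02 2.1588e+02]
off [ 0.081  1.    -0.011] yaw -0.0814 minrows 2 ->  [3.93000e-01 2.43100e-01 7.97000e-02 2.30532e+02]
off [-0.041  0.235 -0.003] yaw -0.0193 minrows 1 ->  [3.77500e-01 2.61200e-01 8.00000e-02 2.34006e+02]
```

Orange is placed (611.9, −12.1 vs. target 611.9, −13). Now grey.

Emit:
servo_tool:
  rows:
    - {"offset": [0.4,0.5,-0.014],"yaw": -0.1045,"claw": 0.6}
    - {"offset": [0.81,1,-0.014],"yaw": -0.1045,"claw": 0.6}
    - {"offset": [0.81,1,-0.014],"yaw": -0.1045,"claw": 0.6}
    - {"offset": [0.81,1,-0.014],"yaw": -0.1045,"claw": 0.6}

```text
time: 65.35
ee_pos: [0.5267, 0.0853, 0.0739]
tcp_rot: [-178.6, 0.6, -159.6]
wrist_force: [0.7, -0.1, 0.3]
opening: 0.0345
grasp_force: 0.0
```

Emit:
servo_tool:
  rows:
    - {"offset": [0.368,1,-0.012],"yaw": -0.0865,"claw": 0.6}
    - {"offset": [0.368,1,-0.012],"yaw": -0.0865,"claw": 0.6}
    - {"offset": [0.368,1,-0.012],"yaw": -0.0865,"claw": 0.6}

```text
time: 65.72
ee_pos: [0.457, 0.1669, 0.0726]
tcp_rot: [-178.5, 0.2, -144.0]
wrist_force: [0.8, 0.3, -0.4]
opening: 0.0341
grasp_force: 0.0
```

Emit:
servo_tool:
  rows:
    - {"offset": [0.081,1,-0.011],"yaw": -0.0814,"claw": 0.6}
    - {"offset": [0.081,1,-0.011],"yaw": -0.0814,"claw": 0.6}
    - {"offset": [0.081,1,-0.011],"yaw": -0.0814,"claw": 0.6}

```text
time: 66.1
ee_pos: [0.3924, 0.243, 0.0712]
tcp_rot: [-178.5, -0.2, -129.4]
wrist_force: [1.5, -0.5, -0.6]
opening: 0.0341
grasp_force: 0.0
```

Emit:
servo_tool:
  rows:
    - {"offset": [-0.041,0.235,0],"yaw": -0.0193,"claw": 0.6}
    - {"offset": [-0.041,0.235,0],"yaw": -0.0193,"claw": 0.6}
    - {"offset": [-0.041,0.235,0],"yaw": -0.0193,"claw": 0.6}
    - {"offset": [-0.041,0.235,0],"yaw": -0.0193,"claw": 0.6}
    - {"offset": [-0.041,0.235,0],"yaw": -0.0193,"claw": 0.6}

```text
time: 66.72
ee_pos: [0.3772, 0.26, 0.0707]
tcp_rot: [-178.5, -0.3, -126.0]
wrist_force: [-0.1, 0.3, 0.1]
opening: 0.034
grasp_force: 0.0
```

Run:
```python
from h import *
look('grey',(.3775,.2612))
st((.3775,.2612,.008))
```

```text
grey rib [377.4 261. ] [30.4  9.8] 1200 box [69.8 35.4] d [-4.7  3.4] nose dir 143.8 psi 53.8
q [ 35.6  -8.2 -19.1  78.8  -1.5 -18.4] p [0.377  0.2602 0.0707] rot [-178.5   -0.3 -126. ] lean -47.0 1.5
off to tgt [-0.014  0.018  0.627]
```

Emit:
servo_tool:
  rows:
    - {"offset": [-0.014,0.018,0.35],"yaw": 0,"claw": 0.6}
    - {"offset": [-0.014,0.018,0.63],"yaw": 0,"claw": 0.6}
    - {"offset": [-0.014,0.018,0.63],"yaw": 0,"claw": 0.6}
    - {"offset": [-0.014,0.018,0.63],"yaw": 0,"claw": 1}
    - {"offset": [-0.014,0.018,0.63],"yaw": 0,"claw": 1}
    - {"offset": [-0.014,0.018,0.63],"yaw": 0,"claw": 1}
    - {"offset": [-0.014,0.018,0.63],"yaw": 0,"claw": 1}
    - {"offset": [-0.014,0.018,0.63],"yaw": 0,"claw": 1}

```text
time: 67.78
ee_pos: [0.378, 0.262, 0.0091]
tcp_rot: [-178.5, -0.2, -126.0]
wrist_force: [-0.4, 0.3, 6.6]
opening: 0.009
grasp_force: 34.1
```

Run:
```python
from h import *
st()
s=plan((.3775,.2612,.008,234),[(.3775,.2612,.07,234),(.6105,.0345,.07,181.6)])
```

```text
q [ 35.7  -6.4 -24.5  71.6  -1.5 -18.4] p [0.378  0.262  0.0091] rot [-178.5   -0.2 -126. ] lean -41.7 1.5
off [ 0.    0.   -0.62] yaw -0.0 minrows 1 ->  [3.775e-01 2.612e-01 7.000e-02 2.340e+02]
off [ 0.144 -1.     0.   ] yaw 0.0905 minrows 2 ->  [4.4990e-01 1.9080e-01 7.0000e-02 2.1771e+02]
off [-0.142 -1.     0.   ] yaw 0.0904 minrows 2 ->  [5.22300e-01 1.20300e-01 7.00000e-02 2.01438e+02]
off [-0.452 -1.     0.   ] yaw 0.0983 minrows 2 ->  [6.01000e-01 4.38000e-02 7.00000e-02 1.83744e+02]
off [-0.089 -0.099  0.   ] yaw 0.0119 minrows 1 ->  [6.10500e-01 3.45000e-02 7.00000e-02 1.81602e+02]
```

Emit:
servo_tool:
  rows:
    - {"offset": [0,0,-0.3],"yaw": 0,"claw": 1}
    - {"offset": [0,0,-0.62],"yaw": 0,"claw": 1}
    - {"offset": [0,0,-0.62],"yaw": 0,"claw": 1}

```text
time: 68.15
ee_pos: [0.3774, 0.2637, 0.0725]
tcp_rot: [-178.5, -0.0, -125.9]
wrist_force: [-0.0, -0.2, 0.7]
opening: 0.0089
grasp_force: 33.2
```

Emit:
servo_tool:
  rows:
    - {"offset": [0.05,-0.4,0],"yaw": 0.0905,"claw": 1}
    - {"offset": [0.1,-0.8,0],"yaw": 0.0905,"claw": 1}
    - {"offset": [0.144,-1,0],"yaw": 0.0905,"claw": 1}
    - {"offset": [0.144,-1,0],"yaw": 0.0905,"claw": 1}

```text
time: 68.65
ee_pos: [0.4489, 0.1914, 0.0716]
tcp_rot: [-178.5, 0.1, -142.4]
wrist_force: [-0.8, 0.4, 0.3]
opening: 0.0089
grasp_force: 33.2
```

Emit:
servo_tool:
  rows:
    - {"offset": [-0.07,-0.5,0],"yaw": 0.0904,"claw": 1}
    - {"offset": [-0.142,-1,0],"yaw": 0.0904,"claw": 1}
    - {"offset": [-0.142,-1,0],"yaw": 0.0904,"claw": 1}

```text
time: 69.03
ee_pos: [0.522, 0.1207, 0.0743]
tcp_rot: [-178.6, 0.5, -158.7]
wrist_force: [-0.9, -0.2, -0.3]
opening: 0.0087
grasp_force: 33.2
```

Emit:
servo_tool:
  rows:
    - {"offset": [-0.2,-0.5,0],"yaw": 0.0983,"claw": 1}
    - {"offset": [-0.452,-1,0],"yaw": 0.0983,"claw": 1}
    - {"offset": [-0.452,-1,0],"yaw": 0.0983,"claw": 1}

```text
time: 69.4
ee_pos: [0.6006, 0.0446, 0.0767]
tcp_rot: [-178.9, 0.9, -176.3]
wrist_force: [-1.7, 0.0, -1.2]
opening: 0.0087
grasp_force: 33.2
```

Emit:
servo_tool:
  rows:
    - {"offset": [-0.089,-0.099,0],"yaw": 0.012,"claw": 1}
    - {"offset": [-0.089,-0.099,0],"yaw": 0.012,"claw": 1}
    - {"offset": [-0.089,-0.099,0],"yaw": 0.012,"claw": 1}
    - {"offset": [-0.089,-0.099,0],"yaw": 0.012,"claw": 1}
    - {"offset": [-0.089,-0.099,0],"yaw": 0.012,"claw": 1}

```text
time: 70.03
ee_pos: [0.6091, 0.0366, 0.0782]
tcp_rot: [-178.9, 1.0, -178.3]
wrist_force: [0.3, 0.1, -0.4]
opening: 0.0092
grasp_force: 33.2
```

Run:
```python
from h import *
st((.6105,.0345,.0125))
```

```text
q [ 4.  11.7  2.1 79.4 -1.1  2.3] p [0.6091 0.0366 0.0782] rot [-178.9    1.  -178.3] lean -46.5 1.5
off to tgt [-0.002 -0.008  0.658]
```

Emit:
servo_tool:
  rows:
    - {"offset": [0,-0.008,0.35],"yaw": 0,"claw": 1}
    - {"offset": [0,-0.008,0.56],"yaw": 0,"claw": 1}
    - {"offset": [0,-0.008,0.66],"yaw": 0,"claw": 1}
    - {"offset": [0,-0.008,0.66],"yaw": 0,"claw": 1}
    - {"offset": [0,-0.008,0.66],"yaw": 0,"claw": 1}
    - {"offset": [0,-0.008,0.66],"yaw": 0,"claw": 0.75}
    - {"offset": [0,-0.008,0.66],"yaw": 0,"claw": 0.75}
    - {"offset": [0,-0.008,0.66],"yaw": 0,"claw": 0.75}
    - {"offset": [0,-0.008,0.3],"yaw": 0,"claw": 0.75}
    - {"offset": [0,-0.008,0],"yaw": 0,"claw": 0.75}
    - {"offset": [0,-0.008,-0.3],"yaw": 0,"claw": 0.7}
    - {"offset": [0,-0.008,-0.3],"yaw": 0,"claw": 0.6}

```text
time: 71.53
ee_pos: [0.61, 0.0362, 0.1109]
tcp_rot: [-178.9, 1.2, -178.3]
wrist_force: [0.0, 0.3, -0.2]
opening: 0.0343
grasp_force: 0.0
```

Emit:
servo_tool:
  rows:
    - {"offset": [1,0.3,-0.6],"yaw": 0,"claw": 0.6}
    - {"offset": [1,0.3,-0.6],"yaw": 0,"claw": 0.6}
    - {"offset": [1,0.3,-0.6],"yaw": 0,"claw": 0.6}

```text
time: 71.9
ee_pos: [0.5056, 0.065, 0.1679]
tcp_rot: [-178.9, 1.2, -178.3]
wrist_force: [0.5, 0.0, -1.5]
opening: 0.034
grasp_force: 0.0
```

Emit:
servo_tool:
  rows:
    - {"offset": [1,0.3,-0.2],"yaw": 0,"claw": 0.6}
    - {"offset": [1,0.3,-0.2],"yaw": 0,"claw": 0.6}
    - {"offset": [1,0.3,-0.2],"yaw": 0,"claw": 0.6}
    - {"offset": [1,0.3,-0.2],"yaw": 0,"claw": 0.6}

```text
time: 72.4
ee_pos: [0.4063, 0.0917, 0.1826]
tcp_rot: [-178.9, 1.0, -178.3]
wrist_force: [0.3, 0.1, 0.4]
opening: 0.034
grasp_force: 0.0
```

Run:
```python
from h import *
st()
p,d=camera('top');P=cloud('top',d)
cv2.imwrite('pics/end.png',p[160:420,70:570,::-1])
a=np.radians(1.38);Y=np.array([-np.sin(a),np.cos(a)]);X=np.array([np.cos(a),np.sin(a)])
q=(d>0)&(P[...,2]>.029)&(P[...,2]<.04)&(abs(P[...,0]-.61)<.045)&(abs(P[...,1])<.13)
n,l,s,c=cv2.connectedComponentsWithStats(q.astype(np.uint8))
for k in range(1,n):
    if s[k,4]<30: continue
    r=cv2.minAreaRect((P[l==k][:,:2]*1000).astype(np.float32));v=np.array(r[0])-(609.3,-8.2)
    print('tray x,y',(v@X).round(1),(v@Y).round(1),np.round(r[1],1),round(r[2],1))
m=(d>0)&(P[...,2]>.014)&(P[...,2]<.021)&(abs(P[...,0]-.61)<.045)&(abs(P[...,1])<.13)&~q
```

```text
q [ 13.6 -14.6 -12.2  91.7  -1.3  12. ] p [0.4063 0.0917 0.1826] rot [-178.9    1.  -178.3] lean -47.8 1.5
tray x,y 3.1 -52.4 [ 9.6 30.4] 89.2
tray x,y 1.4 -100.0 [30. 10.] 2.4
tray x,y 0.1 -5.1 [ 9.5 28.8] 89.2
tray x,y -1.5 42.2 [ 9.4 28.6] 89.9
```

View pics/end.png

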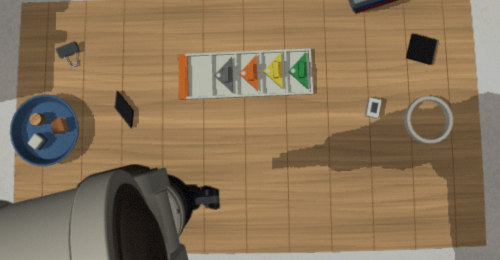

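```bash
python3 -c "
from workcell import *
print(job_done())"
```

```text
the job is handed in; nothing more can be done
None
```

The job is handed in at about 72 s. The last top view shows the eraser, cork and wood in the dish. Green, yellow, orange and grey lie rib up in four bays, noses to the orange end, with origins within about 3 mm of target, and the bystanders look unmoved.

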